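# Scan the stock label on the round tin with the stick scanner

## Robot

A 7-joint arm with a two-finger parallel gripper is mounted at the origin on the work surface. World frame = base frame: x ahead of the robot, y to its left, z up, the work surface at z = 0. Lengths are in m, angles in rad, forces in N, time in s.
With the tool pointing down it reaches from about 0.4 to 0.75 m from the base axis. Payload 19.5 kg.
Tool frame: the origin (TCP) lies where the fingers leave the gripper's body, on its centre line; the fingertips stand 73 mm ahead of it and the grasp point (between the pads) lies 54 mm ahead of it; y points along the fingers, z is the direction in which the jaws open and shut, and the axes are right-handed (so a half turn about y gives the same grasp; the last joint's range is limited). The gripper opens to 85 mm and grips with 20 to 120 N. Pads are 22 mm wide; open, the fingers measure 114 mm over their backs; the gripper's body (76 mm by 85 mm) begins 54 mm behind the grasp point. The pads swing forward as they close: fully open they stand 13 mm farther back than shut.
Start: joints at [1.223, 0.707, -0.028, 1.485, 0.022, 0.951, -0.075], TCP at [0.173, -0.548, 0.304] pointing down, gripper open.
Joint ranges: [-2.71, 2.71], [-0.32, 2.16], [-1.57, 1.52], [0, 2.45], [-1.46, 4.6], [0, 2.02], [-2.83, 2.83]. Speed limits (rad/s): [1.89, 1.89, 2.57, 2.57, 3.01, 3.01, 3.01].

## Interface

Orientations are given as [roll, pitch, yaw] about the fixed x, y, z axes, in that order (R = Rz(yaw) Ry(pitch) Rx(roll)).
In Python, from station import bot gives the robot as it stands. The module is installed in compiled form; this text tells all that it offers.
- The arm moves only by the tool apply_moves, never from a script. Its argument "commands" is a list of rows, each an object with "offset": the shift along the tool's x, y, z in cm, a list of three; "dr": the turn, a rotation vector about the tool's x, y, z in degrees, a list of three; "grip": the closure, from 0 (fully open) to 1 (shut). In form: [{"offset": [tx, ty, tz], "dr": [rx, ry, rz], "grip": grip}, ...]. A call has 1 to 8 rows; each row shifts and turns the commanded pose from where the row before left it, along the tool's axes as they then stand; what a row does not reach is not made up. A row lasts 1/8 s, in which the tool goes at most 62.5 mm and 10.7 degrees, less where a joint would pass 70% of its speed; a pose out of reach is approached as far as the arm can. A call with a gripper value outside its range is refused whole. The fingers move at their own pace and stop on an object; "squeeze" is the grip in N (left out, the last holds). Time passes only in rows, so rows that do not move let the fingers close. It gives the time, the measured TCP pose, the force and the opening at its end, in the units of the state.
- bot.observe(): the state, without advancing time (a new reading comes with each control period).
- bot.capture(name): name is "scene" or "top" or "wrist"; returns a dict with "pixels" (384x512x3 uint8, blue, green, red), "vfov" (degrees; the focal length in pixels is half the picture's height over the tangent of half this angle, whatever the lens; pixels are square), "cx", "cy" (the principal point, pixels), "R" (3x3) and "t" (3): a world point X has camera coordinates R X + t. Camera axes: x right, y down, z forward; pixel columns grow to the right and rows downward; lengths in m; the calibration is good to about 2 mm. A picture is of the moment at which its call begins. There is no depth.
- bot.finish_job(): hands the job in, once; it reports no verdict.
The state is a dict: "time": time; "joint_pos": joint angles; "dq": joint speeds; "effort": joint torques, N m; "ee_pos": TCP position; "orientation": TCP orientation; "force": force on the tool from outside, world axes, zero at the start; "moment": the same for the moment, N m; "gripper_width": finger opening in m.
Only numpy, scipy, OpenCV 4.12 (cv2) and the standard library are available. Lean on these libraries where they do the work, as an engineer would, in place of code of your own. Each camera call takes 0.05 s, during which the arm holds its last target. There are 200 camera calls.

## Task

Pick up the stick scanner from the foam mat, lay it nose-down in its sloping rest and let go; then take it again by its tail end with one finger on the trigger and the other on its underside, so that your grip keeps the trigger squeezed. Scan the label on top of the round tin, and no other label: hold the nose pointing straight down about 60 mm above the middle of the label, steady for two seconds. Then lay the scanner back nose-down against the stop of the rest and let go, leaving the tin, the boxes and the other things where they are.

Things in the scene. Friction and masses are not known exactly. Their poses are not given: they have to be found in the camera images.
- scanner: stick scanner: grey bar 30 wide (y), 30 high (z), 180 mm long (x), 0.23 kg. Origin: middle of its underside; x runs to the nose, z out of the trigger face. Tail at x = -90; front part x = 70 to 90 is a steel nose of 26 mm diameter; centre of mass near x = 0. Starts flat on the mat, trigger up, nose away from the robot within 35 degrees of straight ahead
- nose (a point): centre of the scanner's nose face, at (90, 0, 15) mm in the scanner's frame
- spot (a point): the reading point, in the air 60 mm straight ahead of the nose, at (150, 0, 15) mm in the scanner's frame
- trigger_mid (a point): point inside the scanner under the middle of the trigger, at (-56, 0, 15) mm in its frame. The trigger is a black rubber block 30 mm long (x = -71 to -41), 18 mm wide, standing 8 mm out of the top face: there the height over all is 38 mm, squeezed 34 mm
- trigger (a joint): travel of the sprung trigger, m: 0 out, 0.004 fully in (towards the underside); starts to move at 1.4 N, fully in at 4.2 N, counts as squeezed above 0.003. A firm grip (15 to 25 N) across trigger and underside keeps it fully in and carries the scanner
- mat: dark foam mat, hard, fixed, 260 (x) x 200 (y) x 8 mm; origin: centre of its underside, so its top is at z = 8 mm
- rest: the rest: dark steel foot plate 150 (x) x 100 (y) x 10 mm, screwed to the bench, carrying an aluminium trough that slopes down away from the robot. Origin: centre of the plate's underside. Its post leaves the space under the trough's upper end free
- bed: trough of the rest. Origin: on the bed at the stop, 35 mm above the bench, 55 mm ahead of the rest's origin. x: 50 degrees down the slope; z: square to the bed, upward. Bed x = -110 to 0, 46 mm wide over all; stop 34 mm high; side walls x = -70 to -5 only, 16 mm high, 36 mm apart. Lying home the scanner has the bed's axes, its origin at (-90, 0, 0) mm; its tail 70 mm overhang freely
- bed_foot (a point): where the centre of the nose face comes to lie, at (0, 0, 15) mm in the bed's frame
- tin: the round tin, 74 mm diameter, 50 mm high, 0.3 kg; a white label 24 x 36 mm with dark bars lies flat in the middle of the top. Steel, loose. Origin: centre of the underside, z up
- tin_label (a point): middle of the round tin's label, on its top, 50 mm up
- square_box: square box 64 x 64 x 45 mm high; a white label 24 x 36 mm with dark bars lies flat in the middle of the top. Steel, loose. Origin: centre of the underside, z up
- square_label (a point): middle of the square box's label, 45 mm up
- oblong_box: oblong box 95 (x) x 50 (y) x 40 mm high; a white label 24 x 36 mm with dark bars lies flat in the middle of the top. Steel, loose. Origin: centre of the underside, z up
- oblong_label (a point): middle of the oblong box's label, 40 mm up
- tube_cutter: bystander: small red tube cutter with a black knob, about 100 x 22 x 41 mm; origin under its middle
- elbow_fitting: bystander: brass elbow fitting, about 33 x 20 x 38 mm; origin under its middle
- brass_adapter: bystander: brass adapter bar lying near the mat's far left corner, about 60 x 14 x 14 mm; origin under its middle
- screwdriver: bystander: screwdriver lying on the bench, about 200 mm long, under 35 mm high
- flare_nut: bystander: steel flare nut, 30 x 30 mm, 34 mm high; origin under its middle
Things that resemble listed ones, but are neither listed nor needed, are in the scene too. Leave any purple look-alike of the tin alone. Leave any blue look-alike of the rest alone.

How it is judged:
On the way, in this order (a step that is already met when the one before it is completed fails the run):
1. the scanner lies home in the rest, nose against the stop, trigger out, released (distance between nose and bed_foot below 0.012 m and angle between the x axis of scanner and the x axis of bed, either way round below 0.15 rad and angle between the z axis of scanner and the z axis of bed, either way round below 0.2 rad and linear speed of scanner below 0.02 m/s and contact force between the fingers and scanner below 0.1 N and value of joint trigger below 0.001 m), for 0.2 s.
2. trigger squeezed, the nose points straight down (within 11 degrees), 40 to 80 mm above the round tin's label and within 15 mm of its middle, steady (under 20 mm/s), for 1.8 s (value of joint trigger above 0.003 m and horizontal distance between spot and tin_label below 0.015 m and z of spot in the frame of tin between 0.03 and 0.07 m and angle between the x axis of scanner and the z axis of tin, either way round below 0.2 rad and linear speed of scanner below 0.02 m/s and angular speed of scanner below 0.2 rad/s), for 1.8 s.
At the end, for the whole second after the job is handed in: The scanner lies back in the rest, at rest and released: nose within 12 mm of its place at the stop, its length within 0.15 rad and its top face within 0.2 rad of the bed's, trigger out; the tin and both boxes have moved less than 20 mm and the other bystanders less than 40 mm (all of step 1 and distance of each of tin, square_box, oblong_box from where it was at the start of the episode below 0.02 m and distance of each of tube_cutter, elbow_fitting, brass_adapter, screwdriver, flare_nut from where it was at the start of the episode below 0.04 m); the robot touches nothing.
It fails at once if the square box's label is scanned (value of joint trigger above 0.003 m and horizontal distance between spot and square_label below 0.015 m and z of spot in the frame of square_box between 0.025 and 0.065 m and angle between the x axis of scanner and the z axis of square_box, either way round below 0.2 rad and linear speed of scanner below 0.02 m/s and angular speed of scanner below 0.2 rad/s).
It fails at once if the oblong box's label is scanned (value of joint trigger above 0.003 m and horizontal distance between spot and oblong_label below 0.015 m and z of spot in the frame of oblong_box between 0.02 and 0.06 m and angle between the x axis of scanner and the z axis of oblong_box, either way round below 0.2 rad and linear speed of scanner below 0.02 m/s and angular speed of scanner below 0.2 rad/s).
It fails at once if the tin or a box is knocked more than 20 mm, or another bystander more than 40 mm, from its place (distance of any of tin, square_box, oblong_box from where it was at the start of the episode above 0.02 m or distance of any of tube_cutter, elbow_fitting, brass_adapter, screwdriver, flare_nut from where it was at the start of the episode above 0.04 m).
It also fails if it takes over 72 s, if anything falls off the work surface, if the arm or the gripper's body presses on something with over 40 N, if the wrist force passes 120 N, or if a joint passes its speed limit or range.

## Working session

There is one attempt and no reset: what is moved stays moved. The work goes in short steps, Python scripts to look and compute and a tool call to move; the robot and the scene stay as the last step left them, time stands still between calls to the robot, and variables do not carry over. Pictures are saved under pics/ and viewed, about 8 in all and at most 12, crops included, and the job is handed in when it is done.

Besides the shell and the picture viewer there is one more tool, called as name([rows], argument=value, ...), one row to a line, values as JSON. apply_moves: Moves the arm, as the interface text tells. Its arguments: {"type":"object","properties":{"commands":{"type":"array","items":{"type":"object","properties":{"offset":{"type":"array","items":{"type":"number"}},"dr":{"type":"array","items":{"type":"number"}},"grip":{"type":"number"}}}},"squeeze":{"type":"number"}},"required":["commands"]}

```bash
mkdir -p pics; cat > h.py <<'E'
import numpy as np, cv2, json
from scipy.spatial.transform import Rotation as Ro
from station import bot
def cap(n,f):
    c=bot.capture(n); im=np.array(c["pixels"]); cv2.imwrite("pics/%s.png"%f,im)
    np.savez("pics/%s.npz"%f,**{k:np.array(v) for k,v in c.items()}); return c
def load(f): return np.load("pics/%s.npz"%f)
def foc(c): return c["pixels"].shape[0]/2/np.tan(np.radians(float(c["vfov"]))/2)
def ray(c,u,v):
    R=np.array(c["R"]);t=np.array(c["t"]);f=foc(c)
    return -R.T@t, R.T@np.array([(u-c["cx"])/f,(v-c["cy"])/f,1])
def onz(c,u,v,z):
    o,d=ray(c,u,v); return o+d*(z-o[2])/d[2]
def proj(c,X):
    p=np.array(c["R"])@np.array(X)+np.array(c["t"]);f=foc(c); return f*p[0]/p[2]+c["cx"],f*p[1]/p[2]+c["cy"]
def crop(f,x0,y0,x1,y1,s,out):
    im=cv2.imread("pics/%s.png"%f)[y0:y1,x0:x1]; cv2.imwrite("pics/%s.png"%out,cv2.resize(im,None,fx=s,fy=s,interpolation=cv2.INTER_CUBIC))
E
python3 - <<'E'
from h import *
s=bot.observe();print({k:np.round(v,3).tolist() for k,v in s.items()})
for n in("scene","top"):
    c=cap(n,n); print(n,foc(c),(-np.array(c["R"]).T@c["t"]).round(3),np.round(c["R"],2).tolist())
a=cv2.imread("pics/top.png")
cv2.imwrite("pics/top2.png",cv2.resize(a,(800,600),interpolation=cv2.INTER_CUBIC))
E
```

```text
{'time': 0.0, 'joint_pos': [1.223, 0.707, -0.028, 1.485, 0.022, 0.951, -0.075], 'dq': [-0.001, 0.001, -0.001, 0.0, 0.001, 0.0, 0.001], 'effort': [0.0, -88.321, 1.235, -23.617, 0.017, 0.007, 0.0], 'ee_pos': [0.173, -0.548, 0.303], 'orientation': [-1.572, -0.0, -2.836], 'force': [0.606, -0.029, -0.201], 'moment': [0.02, -0.056, -0.045], 'gripper_width': 0.085}
scene 431.05411820493407 [ 1.08  -0.062  0.95 ] [[0.17, 0.99, -0.0], [0.81, -0.14, -0.57], [-0.56, 0.1, -0.82]]
top 373.10796751988767 [0.44  0.031 0.947] [[-0.02, -1.0, -0.01], [-1.0, 0.02, -0.06], [0.06, 0.01, -1.0]]
```

View pics/top2.png

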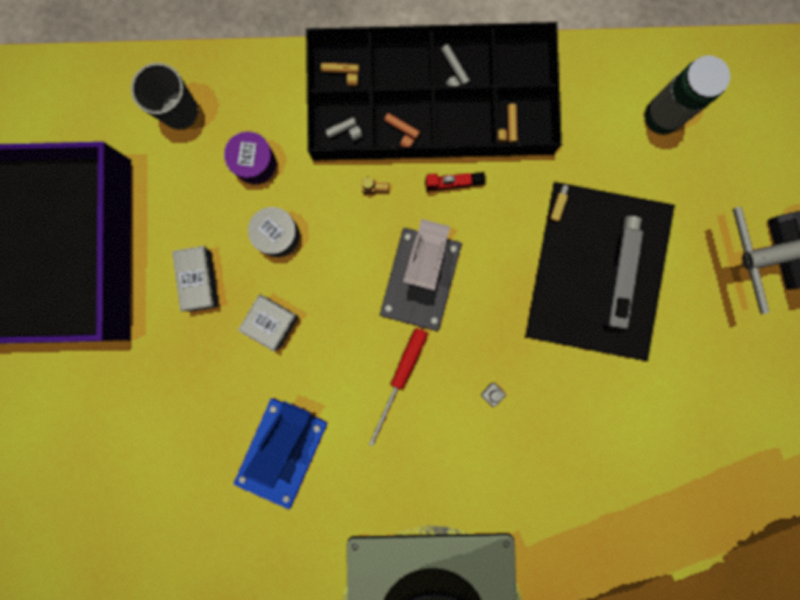

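View pics/scene.png

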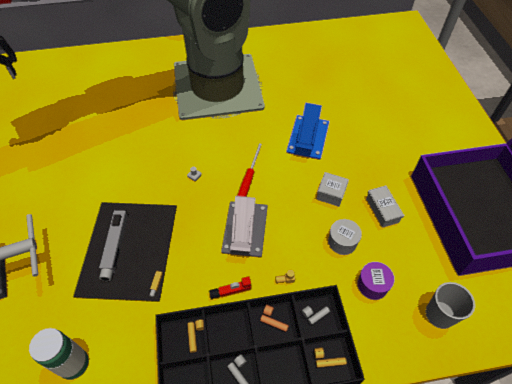

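The top view shows the scanner at (625,272), its nose up at (633,222), and the grey rest at (420,270). The blue rest look-alike is at (282,453). The white tin is at (273,232); the purple look-alike is at (250,155). The square box is at (268,322) and the oblong box at (194,278). I'll enlarge to measure.

```bash
python3 - <<'E'
from h import *
crop("top",240,110,440,240,4,"t1")
crop("top",105,80,205,230,4,"t2")
crop("scene",60,160,280,310,3.6,"s1")
E
```

```text
(no output)
```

View pics/t1.png

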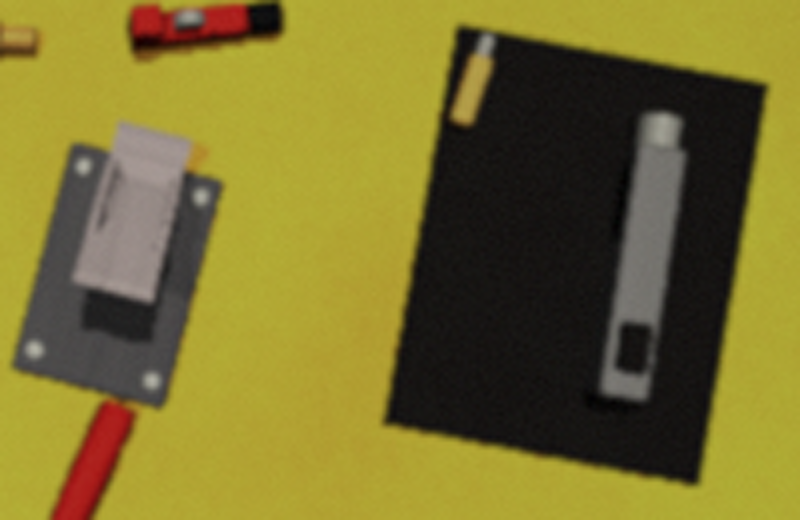

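View pics/t2.png

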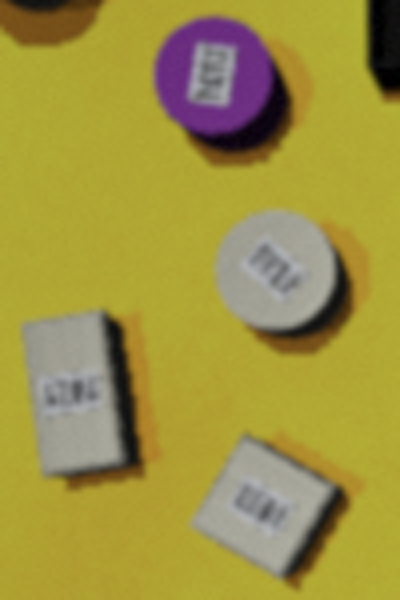

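View pics/s1.png

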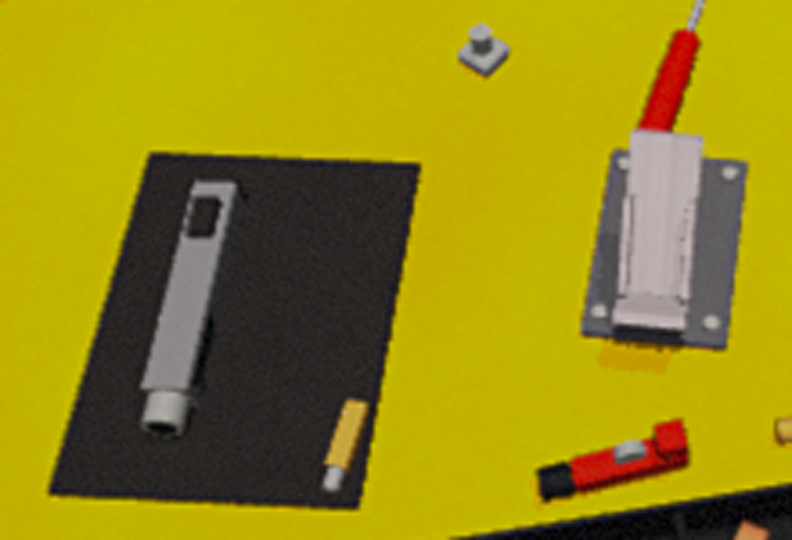

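```bash
cat > m.py <<'E'
from h import *
from scipy.optimize import least_squares
T=load("top");S=load("scene")
def px(n,p):
    s,x0,y0={"t1":(4,240,110),"t2":(4,105,80),"s1":(3.6,60,160)}[n]
    return (np.array(p)+.5)/s-.5+[x0,y0]
def fit(obs,x0):
    def res(q):
        M=Ro.from_euler("z",q[2]).as_matrix();r=[]
        for n,uv,X in obs:
            r+=list(np.array(proj(T if n[0]=="t" else S,M@np.array(X)/1000+[q[0],q[1],0]))-px(n,uv))
        return r
    o=least_squares(res,x0); return o.x,o.fun.reshape(-1,2).round(1).tolist()
z=38
sc=[("t1",(600,395),(-90,15,z)),("t1",(648,401),(-90,-15,z)),("t1",(638,147),(70,15,z)),("t1",(686,150),(70,-15,z)),
("s1",(193,182),(-90,-15,z)),("s1",(237,183),(-90,15,z)),("s1",(142,387),(70,-15,z)),("s1",(190,391),(70,15,z))]
c,s=np.cos(np.radians(50)),np.sin(np.radians(50))
def bed(x,y,zz): return (55+x*c+zz*s,y,35-x*s+zz*c)
rs=[("t1",(73,145),(75,50,10)),("t1",(222,183),(75,-50,10)),("t1",(161,407),(-75,-50,10)),("t1",(13,368),(-75,50,10)),
("s1",(612,150),(-75,-50,10)),("s1",(748,161),(-75,50,10)),("s1",(724,349),(75,50,10)),("s1",(582,333),(75,-50,10)),
("t1",(73,283),bed(-110,23,0)),("t1",(154,302),bed(-110,-23,0)),("s1",(631,132),bed(-110,-23,0)),("s1",(704,138),bed(-110,23,0))]
print("scanner",fit(sc,[.5,-.25,0]));print("rest",fit(rs,[.45,0,0]))
p=px("t2",(277,269));print("tin",onz(T,*p,.05))
for nm,u in(("tin L",(217,269)),("tin R",(338,269)),("tin T",(277,210)),("tin B",(277,332))):print(nm,onz(T,*px("t2",u),.05).round(4))
print("square",onz(T,*px("t2",(264,507)),.045),"oblong",onz(T,*px("t2",(73,391)),.04))
for p in((463,120),(483,60),(205,18),(278,18),(0,40),(120,403)):print("other",p,onz(T,*px("t1",p),.02).round(3))
print(onz(S,*(np.array([345,231])),.05))
E
python3 m.py
```

```text
scanner (array([ 0.5403033 , -0.31561254, -0.18879131]), [[-0.9, 0.3], [-0.6, 0.9], [-0.9, -2.0], [-0.7, -0.8], [-0.6, -1.3], [-0.9, -1.4], [-0.8, 0.7], [-1.1, -0.2]])
rest (array([ 0.53813109,  0.0056821 , -0.28226396]), [[-1.0, -1.0], [-0.1, -0.5], [0.1, 0.9], [-1.4, 0.4], [-0.7, -1.7], [-0.5, -1.2], [0.3, -1.5], [-1.4, -1.3], [-0.2, -3.0], [-0.4, -2.4], [-0.5, -0.5], [-1.1, -0.4]])
tin [0.61611958 0.23456712 0.05      ]
tin L [0.617  0.2711 0.05  ]
tin R [0.6153 0.1974 0.05  ]
tin T [0.6524 0.2343 0.05  ]
tin B [0.5775 0.2349 0.05  ]
square [0.47171681 0.24482417 0.045     ] oblong [0.54553426 0.36269152 0.04      ]
other (463, 120) [ 0.63  -0.214  0.02 ]
other (483, 60) [ 0.667 -0.228  0.02 ]
other (205, 18) [ 0.698 -0.055  0.02 ]
other (278, 18) [ 0.697 -0.101  0.02 ]
other (0, 40) [0.687 0.075 0.02 ]
other (120, 403) [0.457 0.005 0.02 ]
[0.61507004 0.23767542 0.05      ]
```

```bash
cat > g.py <<'E'
from h import *
SC=(0.5403,-0.3156,-.189); RE=[0.538,0.0057,-.282]
def SE(R,p): M=np.eye(4);M[:3,:3]=R;M[:3,3]=p;return M
def cur():
    s=bot.observe(); return SE(Ro.from_euler("xyz",s["orientation"]).as_matrix(),s["ee_pos"])
def scanner0(): return SE(Ro.from_euler("z",SC[2]).as_matrix(),[SC[0],SC[1],.008])
def bedf():
    A=SE(Ro.from_euler("z",RE[2]).as_matrix(),[RE[0],RE[1],0]); return A@SE(Ro.from_euler("y",np.radians(50)).as_matrix(),[.055,0,.035])
def sidegrip(gx,gz,tilt):  # tool pose in scanner frame, fingers across y
    t=np.radians(tilt); y=np.array([np.sin(t),0,-np.cos(t)]); z=np.array([0,-1.,0]); x=np.cross(y,z)
    return SE(np.c_[x,y,z],np.array([gx,0,gz])/1000-.054*y)
def tailgrip(gx,gz):
    y=np.array([1.,0,0]);z=np.array([0,0,1.]);x=np.cross(y,z)
    return SE(np.c_[x,y,z],np.array([gx,0,gz])/1000-.054*y)
def plan(Tt,n=None,T0=None):
    T0=cur() if T0 is None else T0
    D=np.linalg.inv(T0)@Tt; rv=Ro.from_matrix(D[:3,:3]).as_rotvec()
    m=int(np.ceil(max(np.linalg.norm(rv)/np.radians(9),np.linalg.norm(D[:3,3])/.05,1))); n=n or m
    r=Ro.from_rotvec(rv/n).as_matrix(); S=sum(np.linalg.matrix_power(r,k) for k in range(n))
    o=np.linalg.solve(S,D[:3,3]); print("dist",np.linalg.norm(D[:3,3]).round(3),"n",n,"off_cm",(o*100).round(2).tolist(),"dr",np.degrees(rv/n).round(2).tolist())
def err(Tt):
    D=np.linalg.inv(Tt)@cur(); print("err mm (target tool axes)",(D[:3,3]*1000).round(1),"deg",np.degrees(Ro.from_matrix(D[:3,:3]).as_rotvec()).round(1))
E
python3 - <<'E'
from g import *
T=scanner0()@sidegrip(-20,24,35); print(T.round(3)); T[2,3]+=.1; plan(T)
B=bedf()@SE(np.eye(3),[-.09,0,0])@sidegrip(-20,24,35);print(B.round(3))
print((bedf()@SE(np.eye(3),[-.09,0,0])@tailgrip(-56,17)).round(3))
E
```

```text
[[-0.805  0.563 -0.188  0.49 ]
 [ 0.154 -0.108 -0.982 -0.306]
 [-0.574 -0.819  0.     0.076]
 [ 0.     0.     0.     1.   ]]
dist 0.419 n 9 off_cm [-3.33, 2.35, -2.47] dr [0.97, 3.05, 3.81]
[[-0.928 -0.249 -0.278  0.554]
 [ 0.269  0.072 -0.961  0.001]
 [ 0.259 -0.966  0.     0.187]
 [ 0.     0.     0.     1.   ]]
[[-0.278  0.617  0.736  0.48 ]
 [-0.961 -0.179 -0.213  0.023]
 [ 0.    -0.766  0.643  0.199]
 [ 0.     0.     0.     1.   ]]
```

apply_moves([
  {"offset":[-3.33,2.35,-2.47],"dr":[0.97,3.05,3.81],"grip":0},
  {"offset":[-3.33,2.35,-2.47],"dr":[0.97,3.05,3.81],"grip":0},
  {"offset":[-3.33,2.35,-2.47],"dr":[0.97,3.05,3.81],"grip":0},
  {"offset":[-3.33,2.35,-2.47],"dr":[0.97,3.05,3.81],"grip":0},
  {"offset":[-3.33,2.35,-2.47],"dr":[0.97,3.05,3.81],"grip":0},
  {"offset":[-3.33,2.35,-2.47],"dr":[0.97,3.05,3.81],"grip":0},
  {"offset":[-3.33,2.35,-2.47],"dr":[0.97,3.05,3.81],"grip":0},
  {"offset":[-3.33,2.35,-2.47],"dr":[0.97,3.05,3.81],"grip":0},
])

```text
time: 1.1
ee_pos: [0.4621, -0.3482, 0.2041]
orientation: [-1.588, 0.505, 3.011]
force: [-0.8, -0.7, -0.2]
gripper_width: 0.0855
```

```bash
cat > fk.py <<'E'
from g import *
import itertools
from scipy.optimize import least_squares
Rz=lambda a:Ro.from_euler("z",a).as_matrix();Ry=lambda a:Ro.from_euler("y",a).as_matrix()
def fkR(q,s,off):
    q=np.array(q)*s; return [Rz(q[0]),Rz(q[0])@Ry(q[1]),Rz(q[0])@Ry(q[1])@Rz(q[2])@Ry(q[3]),Rz(q[0])@Ry(q[1])@Rz(q[2])@Ry(q[3])@Rz(q[4])@Ry(q[5])@Rz(q[6])@off]
E
python3 - <<'E'
from fk import *
D=[([1.223,0.707,-0.028,1.485,0.022,0.951,-0.075],[.173,-.548,.3035],[-1.572,0,-2.836])]
s=bot.observe(); D.append((s["joint_pos"],s["ee_pos"],s["orientation"])); print(np.round(s["joint_pos"],3))
best=[]
for s in itertools.product([1,-1],repeat=4):
    sg=np.array([s[0],1,s[1],1,s[2],1,s[3]])
    R=[Ro.from_euler("xyz",d[2]).as_matrix() for d in D]
    off=fkR(D[0][0],sg,np.eye(3))[3].T@R[0]
    e=np.abs(fkR(D[1][0],sg,off)[3]-R[1]).max(); best.append((e,s,off.round(2).tolist()))
best.sort(key=lambda b:b[0])
for b in best[:3]:print(b)
E
```

```text
[ 9.200e-01  8.130e-01 -3.900e-01  1.942e+00 -7.020e-01  1.000e-03
 -2.900e-01]
(np.float64(0.001294949870119716), (-1, -1, -1, -1), [[0.0, 0.0, -1.0], [-1.0, -0.0, -0.0], [-0.0, 1.0, 0.0]])
(np.float64(0.40549644866540224), (1, 1, 1, -1), [[0.69, -0.0, 0.72], [0.72, 0.0, -0.69], [0.0, 1.0, 0.0]])
(np.float64(0.4227537337127629), (-1, -1, -1, 1), [[0.15, 0.0, -0.99], [-0.99, -0.0, -0.15], [-0.0, 1.0, 0.0]])
```

apply_moves([
  {"offset":[-3.33,2.35,-2.47],"dr":[0.97,3.05,3.81],"grip":0},
  {"offset":[0,0,0],"dr":[0,0,0],"grip":0},
])

```text
time: 1.35
ee_pos: [0.5148, -0.3368, 0.2113]
orientation: [-1.614, 0.551, 2.954]
force: [0.0, -0.6, 0.5]
gripper_width: 0.0856
```

```bash
python3 - <<'E'
from fk import *
T=scanner0()@sidegrip(-20,24,35);T[2,3]+=.1;err(T)
print(np.round(bot.observe()["joint_pos"],3).tolist())
c=cap("wrist","w1");print(foc(c),(-np.array(c["R"]).T@c["t"]).round(3))
E
```

```text
err mm (target tool axes) [-44.6 -11.6  25.6] deg [-2.5 -0.  -3.4]
[0.83, 0.828, -0.371, 1.86, -0.841, 0.001, -0.265]
275.69450750328116 [ 0.546 -0.346  0.313]
```

View pics/w1.png

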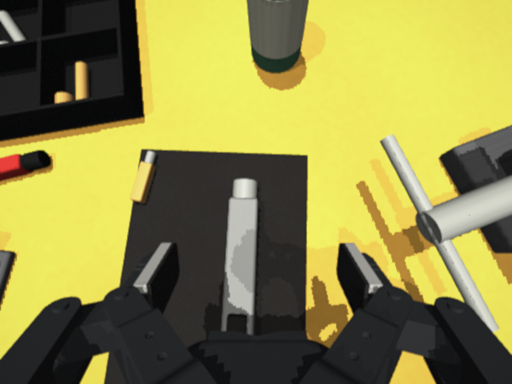

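```bash
cat >> fk.py <<'E'
OFF=np.array([[0,0,-1.],[-1,0,0],[0,1,0]]); SG=np.array([-1,1,-1,1,-1,1,-1.])
E
python3 - <<'E'
from fk import *
D=[([1.223,0.707,-0.028,1.485,0.022,0.951,-0.075],[.173,-.548,.3035])]
D.append(([9.200e-01,8.130e-01,-3.900e-01,1.942e+00,-7.020e-01,1.000e-03,-2.900e-01],[0.4621,-0.3482,0.2041]))
s=bot.observe();D.append((s["joint_pos"],s["ee_pos"]))
A=[];B=[]
for q,p in D:
    R=fkR(q,SG,OFF); z=[0,0,1];x=[1,0,0]
    A.append(np.c_[z,R[1]@z,R[2]@z,R[3]@[0,1,0]]);B+=list(p)
A=np.vstack(A);x,res,*_=np.linalg.lstsq(A,np.array(B),rcond=None);print(x,(A@x-B).round(4))
A2=[];
for i,(q,p) in enumerate(D):
    R=fkR(q,SG,OFF);A2.append(np.c_[A[3*i:3*i+3],R[0][:,0],R[1][:,0],R[2][:,0]])
A2=np.vstack(A2);x,res,*_=np.linalg.lstsq(A2,np.array(B),rcond=None);print(x,(A2@x-B).round(4))
E
```

```text
[0.19988449 0.57079047 0.25165053 0.18790044] [ 0.0297  0.0097 -0.0039  0.0005 -0.0022  0.0033 -0.0015  0.002   0.0006]
[ 0.71425105  0.39979741  0.18071512  0.25745056 -0.2572759   0.55230288
 -0.00760366] [ 0.0272  0.0107 -0.0004  0.0037 -0.0054  0.0032 -0.0034  0.0047 -0.0028]
```

```bash
cat >> fk.py <<'E'
def dq_moves(qs):
    q0=np.array(bot.observe()["joint_pos"])
    R0=fkR(q0,SG,OFF)[3]
    for q in qs:
        q=np.array(q);R=fkR(q,SG,OFF)[3];rv=Ro.from_matrix(R0.T@R).as_rotvec();n=int(np.ceil(np.degrees(np.linalg.norm(rv))/9))
        print("n",n,"dr",np.degrees(rv/n).round(2).tolist());R0=R
def log():
    s=bot.observe(); open("log.txt","a").write(json.dumps([np.array(s[k]).tolist() for k in("joint_pos","ee_pos","orientation")])+"\n"); print(np.round(s["joint_pos"],3).tolist())
E
python3 - <<'E'
from fk import *
log();q=np.array(bot.observe()["joint_pos"]); a=q.copy();a[5]=.5; L=[a]
for d in(0,.6,1.2):
    b=a.copy();b[4]=d;L.append(b)
dq_moves(L)
E
```

```text
[0.833, 0.828, -0.37, 1.863, -0.839, 0.001, -0.265]
n 4 dr [-6.9, -0.0, -1.87]
n 6 dr [1.01, -7.03, -3.7]
n 4 dr [1.08, -7.54, -3.98]
n 4 dr [1.08, -7.54, -3.98]
```

apply_moves([
  {"offset":[0,-1,0],"dr":[-6.9,0,-1.87],"grip":0},
  {"offset":[0,-1,0],"dr":[-6.9,0,-1.87],"grip":0},
  {"offset":[0,-1,0],"dr":[-6.9,0,-1.87],"grip":0},
  {"offset":[0,-1,0],"dr":[-6.9,0,-1.87],"grip":0},
])

```text
time: 1.9
ee_pos: [0.4909, -0.3446, 0.2453]
orientation: [-2.079, 0.422, 2.992]
force: [0.3, 0.1, -0.9]
gripper_width: 0.0853
```

```bash
python3 -c "
from fk import *
log()"
```

```text
[0.889, 0.871, -0.186, 1.537, -0.693, 0.862, -0.348]
```

apply_moves([
  {"offset":[0,0,0],"dr":[1.01,-7.03,-3.7],"grip":0},
  {"offset":[0,0,0],"dr":[1.01,-7.03,-3.7],"grip":0},
  {"offset":[0,0,0],"dr":[1.01,-7.03,-3.7],"grip":0},
  {"offset":[0,0,0],"dr":[1.01,-7.03,-3.7],"grip":0},
  {"offset":[0,0,0],"dr":[1.01,-7.03,-3.7],"grip":0},
  {"offset":[0,0,0],"dr":[1.01,-7.03,-3.7],"grip":0},
])

```text
time: 2.65
ee_pos: [0.4912, -0.3448, 0.2448]
orientation: [-1.654, 0.254, -2.42]
force: [-0.3, 0.1, 0.4]
gripper_width: 0.0855
```

```bash
python3 -c "
from fk import *
log()"
```

```text
[0.713, 0.838, -0.107, 1.437, -0.235, 0.913, -0.051]
```

apply_moves([
  {"offset":[0,0,0],"dr":[1.08,-7.54,-3.98],"grip":0},
  {"offset":[0,0,0],"dr":[1.08,-7.54,-3.98],"grip":0},
  {"offset":[0,0,0],"dr":[1.08,-7.54,-3.98],"grip":0},
  {"offset":[0,0,0],"dr":[1.08,-7.54,-3.98],"grip":0},
  {"offset":[0,0,0],"dr":[1.08,-7.54,-3.98],"grip":0},
  {"offset":[0,0,0],"dr":[1.08,-7.54,-3.98],"grip":0},
  {"offset":[0,0,0],"dr":[1.08,-7.54,-3.98],"grip":0},
  {"offset":[0,0,0],"dr":[1.08,-7.54,-3.98],"grip":0},
])

```text
time: 3.65
ee_pos: [0.4913, -0.3446, 0.2449]
orientation: [-1.531, -0.334, -1.369]
force: [-0.4, -1.6, -1.3]
gripper_width: 0.0853
```

```bash
python3 - <<'E'
from fk import *
log(); print(bot.observe()["ee_pos"],bot.observe()["time"])
D=[([1.223,0.707,-0.028,1.485,0.022,0.951,-0.075],[.173,-.548,.3035],0),([9.200e-01,8.130e-01,-3.900e-01,1.942e+00,-7.020e-01,1.000e-03,-2.900e-01],[0.4621,-0.3482,0.2041],0)]+[json.loads(l) for l in open("log.txt")]
for mode in range(4):
    A=[];B=[]
    for q,p,_ in D:
        R=fkR(q,SG,OFF);q_=np.array(q)*SG;e=R[2]@Rz(q_[4]);w=e@Ry(q_[5])
        c=[[0,0,1],R[1][:,2],R[2][:,2],R[3][:,1]]
        if mode>=1:c+=[R[1][:,1],R[2][:,1]]
        if mode>=2:c+=[R[1][:,0],R[2][:,0]]
        if mode>=3:c+=[w[:,0],w[:,1]]
        A.append(np.c_[tuple(c)]);B+=list(p)
    A=np.vstack(A);x=np.linalg.lstsq(A,np.array(B),rcond=None)[0];print(x.round(4),np.abs(A@x-B).max().round(4))
E
```

```text
[0.432, 0.754, 0.065, 1.71, 0.424, 0.471, 0.323]
[ 0.49130102 -0.34460407  0.24493001] 3.65
[0.2202 0.5645 0.2487 0.2043] 0.0394
[ 0.3137  0.5204  0.2903  0.2367 -0.01   -0.022 ] 0.0003
[ 3.139e-01  5.204e-01  2.903e-01  2.367e-01 -1.000e-02 -2.210e-02
  1.000e-04  0.000e+00] 0.0003
[ 3.121e-01  5.215e-01  2.901e-01  2.367e-01 -1.010e-02 -2.150e-02
 -9.000e-04 -2.000e-04  0.000e+00 -4.000e-04] 0.0003
```

```bash
cat >> fk.py <<'E'
LO=np.array([-2.71,-.32,-1.57,0,-1.46,0,-2.83]);HI=np.array([2.71,2.16,1.52,2.45,4.6,2.02,2.83])
def fk(q):
    R=fkR(q,SG,OFF)
    return SE(R[3],np.array([0,0,.3137])+.5204*R[1][:,2]+.2903*R[2][:,2]+.2367*R[3][:,1]-.01*R[1][:,1]-.0221*R[2][:,1])
def ik(T,q0,w=.002,m=.08):
    def f(q):
        F=fk(q);return np.r_[(F[:3,3]-T[:3,3])*10,Ro.from_matrix(F[:3,:3].T@T[:3,:3]).as_rotvec()*2,w*(q-q0)]
    o=least_squares(f,np.clip(q0,LO+m,HI-m),bounds=(LO+m*.99,HI-m*.99),max_nfev=60); e=f(o.x)[:6]; return o.x,np.abs(e).max()
HT=SE(np.diag([-1.,1,-1]),[0,0,0])
def multi(T,n=25,seed=0):
    r=np.random.default_rng(seed);out=[]
    for i in range(n):
        q0=r.uniform(LO,HI);q0[0]=r.uniform(-.8,1.2);q,e=ik(T,q0)
        if e<.02 and not any(np.abs(q-p).max()<.3 for p in out): out.append(q)
    return out
HOME=SE(np.eye(3),[-.09,0,0])
E
python3 - <<'E'
from fk import *
q0=np.array(bot.observe()["joint_pos"]); print(np.abs(fk(q0)-cur()).max())
K={}
for t in(0,20,35):
    K["pick%d"%t]=scanner0()@sidegrip(-20,24 if t else 21,t);K["place%d"%t]=bedf()@HOME@sidegrip(-20,24,t)
K["tail"]=bedf()@HOME@tailgrip(-56,17)
for k,T in K.items():
    for h,TT in(("",T),("'",T@HT)):
        S=multi(TT,16); S.sort(key=lambda q:np.abs(q-q0).max())
        print(k+h,len(S),[s.round(2).tolist() for s in S[:3]])
E
```

```text
0.00031286734848040565
pick0 6 [[0.26, 1.13, 0.49, 1.54, -0.76, 0.67, -0.64], [0.45, 1.06, 0.07, 1.53, -0.11, 0.55, -1.17], [0.04, 1.4, 1.2, 1.55, -1.38, 1.21, -0.23]]
pick0' 6 [[0.81, 1.15, -0.72, 1.52, 0.94, 0.85, 1.12], [0.68, 1.09, -0.41, 1.52, 0.61, 0.66, 1.36], [0.58, 1.06, -0.19, 1.53, 0.31, 0.58, 1.61]]
place0 2 [[-0.0, 1.29, 0.14, 0.78, -0.3, 1.94, -1.74], [0.16, 1.31, -0.48, 0.76, 0.12, 1.94, -2.04]]
place0' 2 [[0.07, 1.29, -0.13, 0.77, -0.11, 1.93, 1.27], [0.16, 1.31, -0.48, 0.76, 0.12, 1.94, 1.1]]
pick20 6 [[0.67, 1.02, -0.23, 1.87, 2.36, 0.1, 2.75], [1.13, 1.41, -1.36, 1.86, 1.77, 1.12, -2.56], [0.97, 1.16, -0.84, 1.86, 1.72, 0.59, -2.72]]
pick20' 4 [[0.86, 1.08, -0.61, 1.87, 1.75, 0.39, 0.32], [1.15, 1.48, -1.48, 1.86, 1.8, 1.25, 0.62], [0.71, 1.03, -0.31, 1.87, 2.03, 0.15, -0.04]]
place20 5 [[-0.37, 1.42, 1.41, 1.2, -1.1, 1.93, -1.0], [-0.15, 1.1, 0.42, 1.19, -0.44, 1.46, -1.53], [0.1, 1.07, -0.25, 1.18, 0.04, 1.41, -1.94]]
place20' 6 [[0.05, 1.06, -0.11, 1.19, -0.06, 1.4, 1.28], [0.2, 1.09, -0.5, 1.18, 0.22, 1.44, 1.04], [0.3, 1.15, -0.8, 1.17, 0.44, 1.51, 0.86]]
pick35 5 [[0.98, 1.18, -0.72, 2.07, 2.61, 0.63, 2.75], [0.73, 1.08, -0.25, 2.08, 3.24, 0.56, 1.96], [1.23, 1.57, -1.49, 2.06, 2.16, 1.21, -2.71]]
pick35' 3 [[1.19, 1.44, -1.27, 2.06, 2.22, 1.01, 0.25], [0.94, 1.15, -0.64, 2.07, 2.71, 0.59, -0.52], [0.47, 1.1, 0.23, 2.09, 3.74, 0.74, -1.83]]
place35 5 [[-0.48, 1.35, 1.44, 1.49, -1.18, 1.66, -0.88], [-0.23, 0.97, 0.44, 1.48, -0.47, 1.07, -1.47], [0.1, 0.93, -0.27, 1.47, 0.14, 1.02, -2.03]]
place35' 5 [[0.23, 0.97, -0.56, 1.46, 0.39, 1.08, 0.89], [0.01, 0.92, -0.07, 1.47, -0.03, 1.0, 1.27], [-0.15, 0.94, 0.26, 1.48, -0.32, 1.03, 1.53]]
tail 0 []
tail' 0 []
```

```bash
cat >> fk.py <<'E'
def tg(phi,gx=-56,gz=17): 
    return SE(np.eye(3),[gx/1000,0,gz/1000])@SE(Ro.from_euler("z",phi,degrees=True).as_matrix(),[0,0,0])@SE(np.eye(3),[-gx/1000,0,-gz/1000])@tailgrip(gx,gz)
E
python3 - <<'E'
from fk import *
for phi in(-60,-45,-30,-20,20,30,45,60):
    T=bedf()@HOME@tg(phi)
    for h,TT in(("",T),("'",T@HT)):
        S=multi(TT,16)
        print(phi,h,len(S),[s.round(2).tolist() for s in S[:4]])
E
```

```text
-60  4 [[-1.03, 1.45, 1.12, 1.69, -0.03, 0.8, -1.04], [-0.51, 1.12, -0.12, 1.67, 1.03, 1.44, -2.08], [-0.85, 1.21, 0.57, 1.69, 0.62, 0.99, -1.69], [-1.07, 1.63, 1.43, 1.69, -0.48, 0.87, -0.61]]
-60 ' 4 [[-0.81, 1.19, 0.49, 1.69, 0.68, 1.03, 1.39], [-0.5, 1.12, -0.15, 1.67, 1.04, 1.47, 1.05], [-0.3, 1.17, -0.55, 1.67, 1.19, 1.78, 0.92], [-1.0, 1.39, 1.01, 1.69, 0.12, 0.81, 1.94]]
-45  5 [[-1.06, 1.33, 1.11, 1.92, -0.2, 0.43, -0.85], [-0.94, 1.16, 0.76, 1.92, 0.6, 0.53, -1.63], [-0.44, 1.0, -0.24, 1.9, 1.23, 1.27, -2.24], [-0.78, 1.04, 0.39, 1.91, 0.97, 0.78, -2.0]]
-45 ' 4 [[-0.79, 1.05, 0.42, 1.91, 0.95, 0.76, 1.16], [-0.41, 1.0, -0.29, 1.9, 1.24, 1.31, 0.89], [-0.19, 1.09, -0.73, 1.89, 1.35, 1.68, 0.81], [-1.01, 1.24, 0.93, 1.92, 0.26, 0.45, 1.84]]
-30  4 [[-1.01, 1.19, 1.03, 2.13, -1.27, 0.08, 0.3], [-0.96, 1.12, 0.89, 2.13, 1.15, 0.08, -2.12], [-0.27, 0.93, -0.47, 2.11, 1.5, 1.22, -2.44], [-0.51, 0.9, -0.04, 2.12, 1.48, 0.88, -2.44]]
-30 ' 6 [[-1.02, 1.2, 1.06, 2.13, -1.38, 0.11, -2.73], [-0.74, 0.94, 0.38, 2.12, 1.46, 0.54, 0.72], [-0.22, 0.95, -0.57, 2.11, 1.51, 1.31, 0.7], [-0.04, 1.07, -0.95, 2.1, 1.53, 1.65, 0.71]]
-20  7 [[0.14, 1.19, -1.31, 2.23, 1.65, 1.87, -2.44], [-0.97, 1.18, 1.11, 2.27, 3.9, 0.36, 1.49], [-0.27, 0.86, -0.37, 2.24, 1.74, 1.03, -2.6], [-0.94, 1.12, 0.99, 2.27, 3.59, 0.29, 1.8]]
-20 ' 4 [[-0.69, 0.9, 0.39, 2.26, 2.03, 0.48, 0.22], [-0.07, 0.94, -0.75, 2.24, 1.68, 1.33, 0.62], [-0.93, 1.1, 0.97, 2.27, 3.51, 0.27, -1.26], [0.08, 1.08, -1.12, 2.23, 1.66, 1.67, 0.67]]
20  0 []
20 ' 0 []
30  0 []
30 ' 0 []
45  0 []
45 ' 0 []
60  3 [[0.3, 1.12, 0.26, 2.25, 4.47, 1.45, 2.5], [0.11, 1.23, 0.64, 2.25, 4.51, 1.81, 2.45], [1.09, 1.58, -1.48, 2.22, 2.16, 0.38, -1.38]]
60 ' 3 [[0.42, 1.09, 0.03, 2.24, 4.45, 1.25, -0.61], [1.08, 1.56, -1.46, 2.22, 2.2, 0.36, 1.72], [1.06, 1.49, -1.36, 2.22, 2.49, 0.28, 1.42]]
```

```bash
python3 - <<'E'
from fk import *
c=load("w1")
M=scanner0()
for X in[(70,15,30),(70,-15,30),(90,0,28),(-41,9,38),(-41,-9,38)]:print(X,np.round(proj(c,(M@np.r_[np.array(X)/1000,1])[:3]),1))
crop("w1",200,160,290,345,3.2,"w1c")
T=M@sidegrip(-10,25,15)@HT; q,e=ik(T,np.array(bot.observe()["joint_pos"]));print(q.round(2),e)
T2=T.copy();T2[2,3]+=.1;plan(T2)
E
```

```text
(70, 15, 30) [226.4 195.4]
(70, -15, 30) [255.7 195.8]
(90, 0, 28) [241.9 177.3]
(-41, 9, 38) [225.8 313.7]
(-41, -9, 38) [245.6 314.3]
[ 0.68  1.03 -0.3   1.76  0.93  0.2   1.04] 3.292762476867936e-06
dist 0.073 n 8 off_cm [-0.33, 0.69, 0.54] dr [2.23, -8.06, 0.61]
```

View pics/w1c.png

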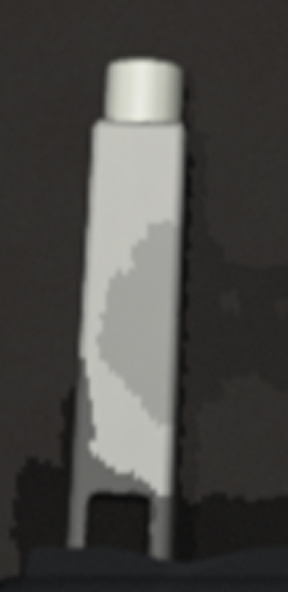

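apply_moves([
  {"offset":[-0.33,0.69,0.54],"dr":[2.23,-8.06,0.61],"grip":0},
  {"offset":[-0.33,0.69,0.54],"dr":[2.23,-8.06,0.61],"grip":0},
  {"offset":[-0.33,0.69,0.54],"dr":[2.23,-8.06,0.61],"grip":0},
  {"offset":[-0.33,0.69,0.54],"dr":[2.23,-8.06,0.61],"grip":0},
  {"offset":[-0.33,0.69,0.54],"dr":[2.23,-8.06,0.61],"grip":0},
  {"offset":[-0.33,0.69,0.54],"dr":[2.23,-8.06,0.61],"grip":0},
  {"offset":[-0.33,0.69,0.54],"dr":[2.23,-8.06,0.61],"grip":0},
  {"offset":[-0.33,0.69,0.54],"dr":[2.23,-8.06,0.61],"grip":0},
])

```text
time: 4.65
ee_pos: [0.5172, -0.3114, 0.1848]
orientation: [-1.568, -0.262, -0.189]
force: [-1.2, -0.2, 0.1]
gripper_width: 0.0855
```

```bash
sed -i 's/^SC=.*; RE/SC=(0.5397,-0.3175,-.189); RE/' g.py; python3 - <<'E'
from fk import *
log();T=scanner0()@sidegrip(-10,25,15)@HT; T2=T.copy();T2[2,3]+=.1;err(T2);plan(T)
for z in(.03,):
    T2=T.copy();T2[2,3]+=z;plan(T2,3);plan(T,2,T2)
E
```

```text
[0.778, 0.883, -0.494, 1.72, 0.742, 0.443, 1.227]
err mm (target tool axes) [0.6 0.5 1.8] deg [ 0.1  0.  -0. ]
dist 0.1 n 2 off_cm [-1.33, 4.8, -0.1] dr [-0.06, -0.01, 0.02]
dist 0.07 n 3 off_cm [-0.62, 2.24, -0.06] dr [-0.04, -0.01, 0.01]
dist 0.03 n 2 off_cm [-0.39, 1.45, -0.0] dr [0.0, -0.0, -0.0]
```

apply_moves([
  {"offset":[-0.62,2.24,-0.06],"dr":[0,0,0],"grip":0},
  {"offset":[-0.62,2.24,-0.06],"dr":[0,0,0],"grip":0},
  {"offset":[-0.62,2.24,-0.06],"dr":[0,0,0],"grip":0},
  {"offset":[-0.39,1.45,0],"dr":[0,0,0],"grip":0},
  {"offset":[-0.39,1.45,0],"dr":[0,0,0],"grip":0},
  {"offset":[0,0,0],"dr":[0,0,0],"grip":0},
])

```text
time: 5.4
ee_pos: [0.5164, -0.3124, 0.0846]
orientation: [-1.568, -0.261, -0.194]
force: [0.4, 0.3, 0.3]
gripper_width: 0.0855
```

```bash
python3 - <<'E'
from fk import *
log();err(scanner0()@sidegrip(-10,25,15)@HT)
E
```

```text
[0.668, 1.03, -0.274, 1.758, 0.858, 0.185, 1.099]
err mm (target tool axes) [-0.   0.6  0.6] deg [0.1 0.3 0. ]
```

apply_moves([
  {"offset":[0,0,0],"dr":[0,0,0],"grip":0.5},
  {"offset":[0,0,0],"dr":[0,0,0],"grip":1},
  {"offset":[0,0,0],"dr":[0,0,0],"grip":1},
  {"offset":[0,0,0],"dr":[0,0,0],"grip":1},
  {"offset":[0,0,0],"dr":[0,0,0],"grip":1},
  {"offset":[0,0,0],"dr":[0,0,0],"grip":1},
], squeeze=60)

```text
time: 6.15
ee_pos: [0.5175, -0.3123, 0.086]
orientation: [-1.568, -0.264, -0.193]
force: [-1.8, 0.7, 8.1]
gripper_width: 0.029
```

```bash
python3 - <<'E'
from fk import *
log(); T0=cur();print((np.linalg.inv(scanner0())@T0).round(4).tolist())
T1=T0.copy();T1[2,3]+=.16;plan(T1)
P=bedf()@SE(np.eye(3),[-.09,0,.07])@sidegrip(-10,26,15)@HT;print(P.round(3));plan(P,None,T1)
print(ik(P,np.array(bot.observe()["joint_pos"]))[0].round(2))
E
```

```text
[0.667, 1.028, -0.274, 1.757, 0.857, 0.186, 1.099]
[[0.9653, 0.261, 0.0037, -0.0228], [-0.0042, 0.0014, 1.0, 0.0009], [0.261, -0.9653, 0.0024, 0.078], [0.0, 0.0, 0.0, 1.0]]
dist 0.16 n 4 off_cm [1.04, -3.86, 0.01] dr [-0.0, 0.0, 0.0]
[[ 0.787 -0.551  0.278  0.629]
 [-0.228  0.16   0.961 -0.021]
 [-0.574 -0.819  0.     0.218]
 [ 0.     0.     0.     1.   ]]
dist 0.314 n 7 off_cm [0.67, 0.38, 4.42] dr [0.11, 0.75, 7.16]
[ 0.16  1.22 -0.55  0.67  0.26  1.88  1.1 ]
```

apply_moves([
  {"offset":[1.04,-3.86,0],"dr":[0,0,0],"grip":1},
  {"offset":[1.04,-3.86,0],"dr":[0,0,0],"grip":1},
  {"offset":[1.04,-3.86,0],"dr":[0,0,0],"grip":1},
  {"offset":[1.04,-3.86,0],"dr":[0,0,0],"grip":1},
  {"offset":[0,0,0],"dr":[0,0,0],"grip":1},
])

```text
time: 6.78
ee_pos: [0.5177, -0.313, 0.2478]
orientation: [-1.569, -0.267, -0.194]
force: [1.1, -0.5, -1.7]
gripper_width: 0.0288
```

```bash
python3 - <<'E'
from fk import *
log()
P=bedf()@SE(np.eye(3),[-.09,0,.07])@sidegrip(-9,26,15)@HT;plan(P,8)
E
```

```text
[0.839, 0.806, -0.613, 1.662, 0.673, 0.602, 1.291]
dist 0.314 n 8 off_cm [0.59, 0.36, 3.87] dr [0.1, 0.65, 6.28]
```

apply_moves([
  {"offset":[0.59,0.36,3.87],"dr":[0.1,0.65,6.28],"grip":1},
  {"offset":[0.59,0.36,3.87],"dr":[0.1,0.65,6.28],"grip":1},
  {"offset":[0.59,0.36,3.87],"dr":[0.1,0.65,6.28],"grip":1},
  {"offset":[0.59,0.36,3.87],"dr":[0.1,0.65,6.28],"grip":1},
  {"offset":[0.59,0.36,3.87],"dr":[0.1,0.65,6.28],"grip":1},
  {"offset":[0.59,0.36,3.87],"dr":[0.1,0.65,6.28],"grip":1},
  {"offset":[0.59,0.36,3.87],"dr":[0.1,0.65,6.28],"grip":1},
  {"offset":[0.59,0.36,3.87],"dr":[0.1,0.65,6.28],"grip":1},
])

```text
time: 7.78
ee_pos: [0.6295, -0.0194, 0.2136]
orientation: [-1.573, 0.618, -0.283]
force: [0.1, -1.2, -1.3]
gripper_width: 0.0288
```

```bash
python3 - <<'E'
from fk import *
log()
P=bedf()@SE(np.eye(3),[-.09,0,.07])@sidegrip(-9,26,15)@HT;err(P);plan(P)
cap("scene","s2");cap("wrist","w2");crop("scene",0,0,1,1,1,"x")
a=cv2.imread("pics/s2.png")[140:320,150:350];b=cv2.imread("pics/w2.png")
a=cv2.resize(a,(400,360),interpolation=cv2.INTER_CUBIC);b=cv2.resize(b,(400,300))
o=np.zeros((360,800,3),np.uint8);o[:,:400]=a;o[:300,400:]=b;cv2.imwrite("pics/c2.png",o)
E
```

```text
[0.164, 1.233, -0.566, 0.67, 0.27, 1.888, 1.092]
err mm (target tool axes) [1.  3.2 1.3] deg [-0.1  0.   0.4]
dist 0.004 n 1 off_cm [-0.1, -0.32, -0.13] dr [0.09, -0.02, -0.4]
```

View pics/c2.png

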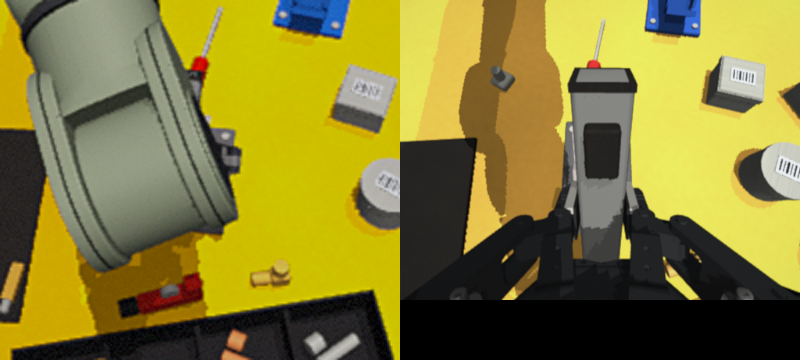

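```bash
cat >> m.py <<'E'
def fitb(obs,x0):
    def res(q):
        M=Ro.from_euler("z",q[2]).as_matrix();r=[]
        for n,uv,X in obs: r+=list(np.array(proj(T if n[0]=="t" else S,M@np.array(X)/1000+[q[0],q[1],0]))+q[3:5]-px(n,uv))
        return r
    o=least_squares(res,list(x0)+[0,0],loss="soft_l1"); return o.x.round(4)
print("B",fitb(sc,[.5,-.25,0]),fitb(rs,[.45,0,0]),fitb([o for o in rs if o[2][2]==10],[.45,0,0]))
E
python3 m.py | grep B
python3 - <<'E'
from fk import *
c=load("w2");im=cv2.imread("pics/w2.png");s=4;x0,y0,x1,y1=165,60,345,210
im=cv2.resize(im[y0:y1,x0:x1],None,fx=s,fy=s,interpolation=cv2.INTER_CUBIC)
B=bedf()
def line(a,b,col):
    P=[(np.array(proj(c,(B@np.r_[np.array(X)/1000,1])[:3]))-[x0,y0]+.5)*s-.5 for X in(a,b)]
    cv2.line(im,*[tuple(int(v) for v in p) for p in P],col,1)
for y in(-23,23):line((-110,y,0),(0,y,0),(0,0,255))
for y in(-23,23):line((-70,y,16),(-5,y,16),(255,0,255))
line((-110,-23,0),(-110,23,0),(0,0,255))
R=SE(Ro.from_euler("z",RE[2]).as_matrix(),[RE[0],RE[1],.01])
B=R
for a,b in(((-75,-50,0),(75,-50,0)),((-75,50,0),(75,50,0)),((-75,-50,0),(-75,50,0))):line(a,b,(255,0,0))
cv2.imwrite("pics/w2o.png",im)
E
```

```text
tin B [0.5775 0.2349 0.05  ]
B [ 0.5406 -0.3156 -0.189   0.8136  0.4866] [ 0.5385  0.0059 -0.2833  0.5586  0.9847] [ 0.54    0.0055 -0.2845  0.5304  0.7741]
```

View pics/w2o.png

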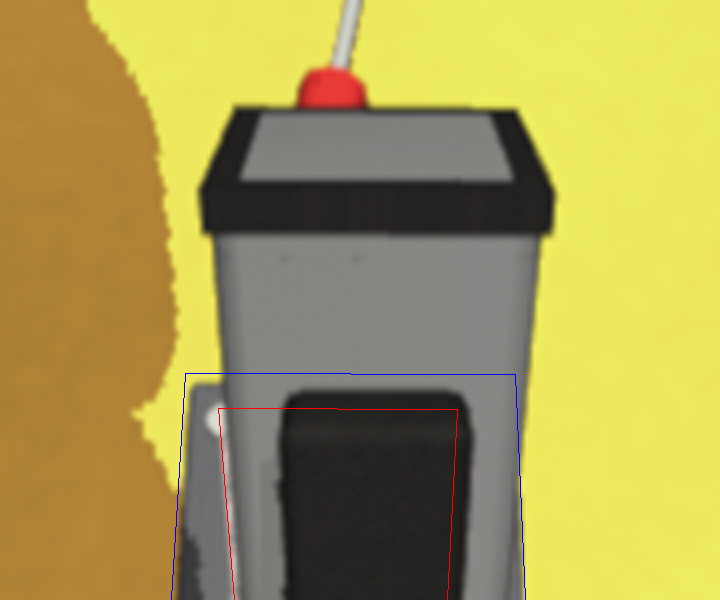

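```bash
sed -i 's/RE=\[.*\]/RE=[0.5387,0.0058,-.283]/' g.py; python3 - <<'E'
from fk import *
G=sidegrip(-9,26,15)@HT
P=lambda h:bedf()@SE(np.eye(3),[-.094,0,h])@G
plan(P(.025),4);plan(P(.002),4,P(.025))
E
```

```text
dist 0.04 n 4 off_cm [-0.41, 0.9, -0.11] dr [0.05, 0.07, -0.16]
dist 0.023 n 4 off_cm [-0.15, 0.56, 0.0] dr [0.0, 0.0, -0.0]
```

apply_moves([
  {"offset":[-0.41,0.9,-0.11],"dr":[0.05,0.07,-0.16],"grip":1},
  {"offset":[-0.41,0.9,-0.11],"dr":[0.05,0.07,-0.16],"grip":1},
  {"offset":[-0.41,0.9,-0.11],"dr":[0.05,0.07,-0.16],"grip":1},
  {"offset":[-0.41,0.9,-0.11],"dr":[0.05,0.07,-0.16],"grip":1},
  {"offset":[0,0,0],"dr":[0,0,0],"grip":1},
])

```text
time: 8.5
ee_pos: [0.595, -0.0156, 0.1939]
orientation: [-1.572, 0.603, -0.288]
force: [-0.1, -0.0, -2.3]
gripper_width: 0.0292
```

```bash
python3 - <<'E'
from fk import *
log();G=sidegrip(-9,26,15)@HT
P=lambda h:bedf()@SE(np.eye(3),[-.094,0,h])@G
err(P(.025));plan(P(.002),4)
E
```

```text
[0.212, 1.174, -0.579, 0.939, 0.266, 1.683, 1.041]
err mm (target tool axes) [-0.7 -3.2 -4.9] deg [ 0.1  0.2 -0.4]
dist 0.026 n 4 off_cm [-0.13, 0.63, 0.12] dr [-0.03, -0.06, 0.11]
```

apply_moves([
  {"offset":[-0.13,0.1,0.24],"dr":[0,0,0.4],"grip":1},
  {"offset":[0,0,0.24],"dr":[0,0,0],"grip":1},
  {"offset":[0,0,0],"dr":[0,0,0],"grip":1},
])

```text
time: 8.88
ee_pos: [0.5953, -0.0098, 0.1945]
orientation: [-1.57, 0.61, -0.286]
force: [0.4, -0.2, -2.6]
gripper_width: 0.0291
```

```bash
python3 - <<'E'
from fk import *
log();G=sidegrip(-9,26,15)@HT
P=lambda h:bedf()@SE(np.eye(3),[-.094,0,h])@G
err(P(.025));plan(P(.002),4)
E
```

```text
[0.204, 1.177, -0.581, 0.933, 0.26, 1.69, 1.036]
err mm (target tool axes) [-2.1 -2.9  0.9] deg [ 0.2  0.2 -0.1]
dist 0.025 n 4 off_cm [-0.1, 0.63, -0.02] dr [-0.04, -0.04, 0.01]
```

apply_moves([
  {"offset":[-0.1,0.63,-0.02],"dr":[0,0,0],"grip":1},
  {"offset":[-0.1,0.63,-0.02],"dr":[0,0,0],"grip":1},
  {"offset":[-0.1,0.6,-0.02],"dr":[0,0,0],"grip":1},
  {"offset":[0,0,0],"dr":[0,0,0],"grip":1},
])

```text
time: 9.38
ee_pos: [0.5821, -0.007, 0.1809]
orientation: [-1.57, 0.611, -0.287]
force: [0.3, 0.1, -2.6]
gripper_width: 0.0288
```

```bash
python3 - <<'E'
from fk import *
log();G=sidegrip(-9,26,15)@HT
P=lambda h:bedf()@SE(np.eye(3),[-.094,0,h])@G
err(P(.002));plan(P(.002));print(np.round(bot.observe()["force"],1))
E
```

```text
[0.215, 1.171, -0.584, 1.016, 0.262, 1.619, 1.021]
err mm (target tool axes) [ 0.6 -6.2 -0.2] deg [ 0.2  0.2 -0. ]
dist 0.006 n 1 off_cm [-0.06, 0.62, 0.02] dr [-0.17, -0.18, 0.02]
[ 0.3  0.1 -2.6]
```

apply_moves([
  {"offset":[-0.1,0.3,0],"dr":[0,0,0],"grip":1},
  {"offset":[0,0.3,0],"dr":[0,0,0],"grip":1},
  {"offset":[0,0,0],"dr":[0,0,0],"grip":1},
])

```text
time: 9.75
ee_pos: [0.5783, -0.0057, 0.1766]
orientation: [-1.57, 0.61, -0.287]
force: [-0.1, 0.7, -1.3]
gripper_width: 0.0288
```

apply_moves([
  {"offset":[0,0,0],"dr":[0,0,0],"grip":0.5},
  {"offset":[0,0,0],"dr":[0,0,0],"grip":0.3},
  {"offset":[0,0,0],"dr":[0,0,0],"grip":0},
  {"offset":[0,0,0],"dr":[0,0,0],"grip":0},
  {"offset":[0,0,0],"dr":[0,0,0],"grip":0},
  {"offset":[0,0,0],"dr":[0,0,0],"grip":0},
])

```text
time: 10.5
ee_pos: [0.5784, -0.0057, 0.1768]
orientation: [-1.57, 0.61, -0.287]
force: [0.0, 0.2, 0.6]
gripper_width: 0.0852
```

```bash
python3 - <<'E'
from fk import *
log()
q=np.array(bot.observe()["joint_pos"])
T=bedf()@HOME
for phi in(-35,-45):
  for back in(.0,.10):
    X=T@tg(phi)@SE(np.eye(3),[0,-back,0])@HT
    print(phi,back,X[:3,3].round(3),*[a.round(2) if i==0 else round(a,4) for i,a in enumerate(ik(X,q))])
# retreat
R=cur();Q=R.copy();Q[:3,3]+=.12*bedf()[:3,2];Q[2,3]+=.05;plan(Q,4)
E
```

```text
[0.218, 1.17, -0.585, 1.039, 0.263, 1.598, 1.016]
-35 0.0 [0.495 0.051 0.192] [-0.16  1.02 -0.73  2.03  1.45  1.52  0.75] 0.0
-35 0.1 [0.461 0.12  0.254] [-0.31  0.9  -0.76  1.98  1.24  1.56  0.8 ] 0.0
-45 0.0 [0.501 0.057 0.187] [-0.25  1.06 -0.61  1.89  1.32  1.57  0.83] 0.0
-45 0.1 [0.477 0.137 0.241] [-0.4   0.98 -0.63  1.79  1.15  1.65  0.9 ] 0.0
dist 0.157 n 4 off_cm [0.06, -3.92, 0.01] dr [-0.0, 0.0, -0.0]
```

apply_moves([
  {"offset":[0.06,-3.9,0],"dr":[0,0,0],"grip":0},
  {"offset":[0.06,-3.9,0],"dr":[0,0,0],"grip":0},
  {"offset":[0.06,-3.9,0],"dr":[0,0,0],"grip":0},
  {"offset":[0.06,-3.9,0],"dr":[0,0,0],"grip":0},
  {"offset":[0,0,0],"dr":[0,0,0],"grip":0},
])

```text
time: 11.12
ee_pos: [0.6357, -0.0296, 0.2712]
orientation: [-1.578, 0.614, -0.309]
force: [-0.7, -0.2, -1.4]
gripper_width: 0.0853
```

```bash
python3 - <<'E'
from fk import *
log()
q=np.array(bot.observe()["joint_pos"])
W=bedf()@HOME@tg(-40)@SE(np.eye(3),[0,-.13,0])@HT;W[2,3]+=.02
print(W.round(3));qw,e=ik(W,q);print(qw.round(2),e);plan(W)
# check path joints by stepping
D=np.linalg.inv(cur())@W;rv=Ro.from_matrix(D[:3,:3]).as_rotvec();n=16
r=Ro.from_rotvec(rv/n).as_matrix();S=sum(np.linalg.matrix_power(r,k) for k in range(n));o=np.linalg.solve(S,D[:3,3])
X=cur()
for k in range(n):
    X=X@SE(r,o);q,e=ik(X,q,.02)
    if k%3==0 or k==n-1:print(X[:3,3].round(3),(X[:3,3]+.07*X[:3,1]).round(3),q.round(2),round(e,3))
E
```

```text
[0.072, 1.182, -0.119, 0.544, -0.069, 2.008, 1.247]
[[ 0.611  0.293 -0.736  0.46 ]
 [ 0.62  -0.755  0.214  0.152]
 [-0.492 -0.587 -0.643  0.286]
 [ 0.     0.     0.     1.   ]]
[-0.51  0.83 -0.48  1.84  1.07  1.49  0.99] 4.026085342220412e-06
dist 0.253 n 11 off_cm [-1.28, -0.27, 2.22] dr [-7.02, -4.55, -2.57]
[ 0.635 -0.013  0.278] [ 0.596 -0.008  0.22 ] [-0.    1.14  0.02  0.62 -0.1   1.94  1.34] 0.041
[0.622 0.036 0.293] [0.588 0.023 0.234] [-0.18  1.08  0.13  0.72  0.02  1.88  1.5 ] 0.0
[0.596 0.081 0.301] [0.571 0.052 0.243] [-0.35  0.99  0.15  0.96  0.2   1.68  1.56] 0.0
[0.558 0.118 0.302] [0.546 0.076 0.247] [-0.53  0.9   0.16  1.24  0.38  1.47  1.54] 0.0
[0.511 0.142 0.296] [0.515 0.092 0.248] [-0.7   0.84  0.18  1.54  0.59  1.26  1.45] 0.0
[0.46  0.152 0.286] [0.48  0.099 0.245] [-0.88  0.81  0.21  1.85  0.85  1.07  1.25] 0.0
```

apply_moves([
  {"offset":[-1.28,-0.27,2.22],"dr":[-7.02,-4.55,-2.57],"grip":0},
  {"offset":[-1.28,-0.27,2.22],"dr":[-7.02,-4.55,-2.57],"grip":0},
  {"offset":[-1.28,-0.27,2.22],"dr":[-7.02,-4.55,-2.57],"grip":0},
  {"offset":[-1.28,-0.27,2.22],"dr":[-7.02,-4.55,-2.57],"grip":0},
  {"offset":[-1.28,-0.27,2.22],"dr":[-7.02,-4.55,-2.57],"grip":0},
  {"offset":[-1.28,-0.27,2.22],"dr":[-7.02,-4.55,-2.57],"grip":0},
  {"offset":[-1.28,-0.27,2.22],"dr":[-7.02,-4.55,-2.57],"grip":0},
  {"offset":[0,0,0],"dr":[0,0,0],"grip":0},
])

```text
time: 12.12
ee_pos: [0.553, 0.1233, 0.3006]
orientation: [-2.089, 0.457, 0.404]
force: [0.4, 0.1, 0.8]
gripper_width: 0.0856
```

```bash
python3 - <<'E'
from fk import *
log();print(cur()[:3,3])
W=bedf()@HOME@tg(-40)@SE(np.eye(3),[0,-.13,0])@HT;W[2,3]+=.02
plan(W)
E
```

```text
[-0.454, 0.885, -0.046, 1.259, 0.515, 1.511, 1.438]
[0.55304172 0.12332073 0.30060626]
dist 0.099 n 4 off_cm [-1.28, -0.24, 2.13] dr [-7.03, -4.39, -2.46]
```

apply_moves([
  {"offset":[-1.28,-0.24,2.13],"dr":[-7.03,-4.39,-2.46],"grip":0},
  {"offset":[-1.28,-0.24,2.13],"dr":[-7.03,-4.39,-2.46],"grip":0},
  {"offset":[-1.28,-0.24,2.13],"dr":[-7.03,-4.39,-2.46],"grip":0},
  {"offset":[-1.28,-0.24,2.13],"dr":[-7.03,-4.39,-2.46],"grip":0},
  {"offset":[0,0,0],"dr":[0,0,0],"grip":0},
])

```text
time: 12.75
ee_pos: [0.4606, 0.151, 0.285]
orientation: [-2.402, 0.517, 0.79]
force: [0.4, -1.0, 0.2]
gripper_width: 0.0852
```

```bash
python3 - <<'E'
from fk import *
log()
W=bedf()@HOME@tg(-40)@SE(np.eye(3),[0,-.13,0])@HT;W[2,3]+=.02
err(W)
B=bedf()@HOME
def ov(n,x0,y0,x1,y1,s,du=(0.7,.7)):
    c=cap(n,n+"3");im=cv2.resize(cv2.imread("pics/%s3.png"%n)[y0:y1,x0:x1],None,fx=s,fy=s,interpolation=cv2.INTER_CUBIC)
    P=lambda X:tuple(int(v) for v in (np.array(proj(c,(B@np.r_[np.array(X)/1000,1])[:3]))+du-[x0,y0]+.5)*s-.5)
    for L in(((-90,15,30),(70,15,30),(70,-15,30),(-90,-15,30),(-90,15,30)),((-90,15,30),(-90,15,0),(-90,-15,0),(-90,-15,30)),((-71,9,38),(-41,9,38),(-41,-9,38),(-71,-9,38),(-71,9,38))):
        for a,b in zip(L,L[1:]):cv2.line(im,P(a),P(b),(0,0,255),1)
    return im
a=ov("scene",200,170,300,270,4);b=ov("wrist",0,0,512,384,.78);
o=np.zeros((400,800,3),np.uint8);o[:,:400]=a;o[:b.shape[0],400:400+b.shape[1]]=b[:,:400];cv2.imwrite("pics/c3.png",o)
E
```

```text
[-0.767, 0.795, 0.009, 1.846, 0.929, 1.192, 1.155]
err mm (target tool axes) [ 0.2  1.3 -0.2] deg [0.1 0.  0.2]
```

View pics/c3.png

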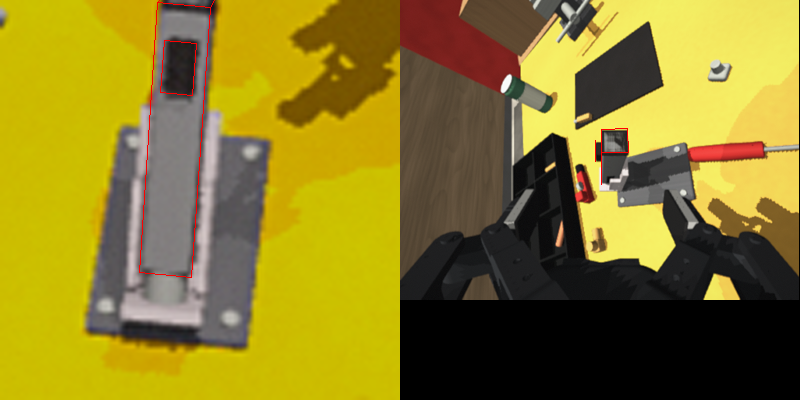

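```bash
python3 - <<'E'
from fk import *
F=lambda b:bedf()@HOME@tg(-40)@SE(np.eye(3),[0,-b,0])@HT
plan(F(.06),3);plan(F(0),3,F(.06))
q=np.array(bot.observe()["joint_pos"])
for b in(.06,.03,0):q,e=ik(F(b),q);print(q.round(2),e)
E
```

```text
dist 0.082 n 3 off_cm [0.32, 2.65, 0.5] dr [-0.07, -0.13, -0.11]
dist 0.06 n 3 off_cm [-0.0, 2.0, -0.0] dr [0.0, -0.0, -0.0]
[-0.68  0.9   0.04  1.94  1.08  1.03  1.01] 8.337293932969153e-07
[-0.64  0.93  0.06  1.96  1.15  0.98  0.97] 3.0761410910937436e-07
[-0.61  0.96  0.08  1.97  1.22  0.94  0.92] 3.2833619785236995e-07
```

apply_moves([
  {"offset":[0.32,2.65,0.5],"dr":[0,0,0],"grip":0},
  {"offset":[0.32,2.65,0.5],"dr":[0,0,0],"grip":0},
  {"offset":[0.32,2.65,0.5],"dr":[0,0,0],"grip":0},
  {"offset":[0,0,0],"dr":[0,0,0],"grip":0},
])

```text
time: 13.35
ee_pos: [0.4805, 0.0971, 0.2244]
orientation: [-2.404, 0.515, 0.779]
force: [0.2, 0.3, 0.5]
gripper_width: 0.0857
```

```bash
python3 - <<'E'
from fk import *
log()
F=lambda b:bedf()@HOME@tg(-40)@SE(np.eye(3),[0,-b,0])@HT
err(F(.06));plan(F(0),4)
E
```

```text
[-0.684, 0.898, 0.056, 1.933, 1.069, 1.027, 1.017]
err mm (target tool axes) [-1.   1.6 -0.2] deg [0.3 0.5 0.5]
dist 0.058 n 4 off_cm [0.03, 1.46, 0.0] dr [-0.07, -0.12, -0.14]
```

apply_moves([
  {"offset":[0.03,1.46,0],"dr":[-0.07,-0.12,-0.14],"grip":0},
  {"offset":[0.03,1.46,0],"dr":[-0.07,-0.12,-0.14],"grip":0},
  {"offset":[0.03,1.46,0],"dr":[-0.07,-0.12,-0.14],"grip":0},
  {"offset":[0.03,1.46,0],"dr":[-0.07,-0.12,-0.14],"grip":0},
  {"offset":[0,0,0],"dr":[0,0,0],"grip":0},
], squeeze=24)

```text
time: 13.98
ee_pos: [0.4976, 0.0539, 0.1901]
orientation: [-2.403, 0.515, 0.795]
force: [0.0, -0.7, -0.9]
gripper_width: 0.0854
```

```bash
python3 - <<'E'
from fk import *
log();err(bedf()@HOME@tg(-40)@HT)
E
```

```text
[-0.616, 0.964, 0.098, 1.979, 1.215, 0.921, 0.921]
err mm (target tool axes) [-0.5 -0.6 -0. ] deg [-0.1 -0.  -0.1]
```

apply_moves([
  {"offset":[0,0,0],"dr":[0,0,0],"grip":0.4},
  {"offset":[0,0,0],"dr":[0,0,0],"grip":0.5},
  {"offset":[0,0,0],"dr":[0,0,0],"grip":1},
  {"offset":[0,0,0],"dr":[0,0,0],"grip":1},
  {"offset":[0,0,0],"dr":[0,0,0],"grip":1},
  {"offset":[0,0,0],"dr":[0,0,0],"grip":1},
  {"offset":[0,0,0],"dr":[0,0,0],"grip":1},
], squeeze=24)

```text
time: 14.85
ee_pos: [0.4975, 0.0549, 0.1907]
orientation: [-2.403, 0.514, 0.795]
force: [-3.2, 2.9, 6.3]
gripper_width: 0.0329
```

apply_moves([
  {"offset":[0,0,-0.7],"dr":[0,0,0],"grip":1},
  {"offset":[0,0,-1.5],"dr":[0,0,0],"grip":1},
  {"offset":[0,0,-1.5],"dr":[0,0,0],"grip":1},
  {"offset":[0,0,-1.5],"dr":[0,0,0],"grip":1},
  {"offset":[0,0,0],"dr":[0,0,0],"grip":1},
])

```text
time: 15.48
ee_pos: [0.536, 0.0437, 0.2241]
orientation: [-2.402, 0.513, 0.795]
force: [-0.0, -0.5, -3.4]
gripper_width: 0.0331
```

```bash
cat >> fk.py <<'E'
GT=tg(-40)@HT
def scan(rho,tx=.617,ty=.236,z=.05):
    x=np.array([0,0,-1.]);zz=np.array([np.cos(rho),np.sin(rho),0]);y=np.cross(zz,x)
    S=SE(np.c_[x,y,zz],[0,0,0]);S[:3,3]=np.array([tx,ty,z])-S[:3,:3]@[.15,0,.015];return S@GT
def path(X,W,q,n=16,w=.02):
    D=np.linalg.inv(X)@W;rv=Ro.from_matrix(D[:3,:3]).as_rotvec()
    r=Ro.from_rotvec(rv/n).as_matrix();S=sum(np.linalg.matrix_power(r,k) for k in range(n));o=np.linalg.solve(S,D[:3,3]);L=[];E=0
    for k in range(n):
        X=X@SE(r,o);q,e=ik(X,q,w);E=max(E,e);L.append(((X@np.linalg.inv(GT)@[.09,0,.015,1])[:3].round(3),q))
    return L,E
E
python3 - <<'E'
from fk import *
log();C=cur();q=np.array(bot.observe()["joint_pos"]);print((C@np.linalg.inv(GT)@[.09,0,.015,1]).round(3))
for d in range(-90,181,30):
    W=scan(np.radians(d));L,E=path(C,W,q,8)
    if E<.03: print(d,round(E,3),L[-1][1].round(2),np.abs(L[-1][1]-q).max().round(2),"minnosez",min(l[0][2] for l in L))
E
```

```text
[-0.558, 0.913, 0.097, 1.868, 1.167, 0.965, 1.106]
[ 0.641 -0.022  0.079  1.   ]
0 0.0 [-0.59  1.11 -0.22  0.69  0.72  1.83  2.42] 1.32 minnosez 0.081
30 0.0 [-0.58  0.92 -0.28  1.21  0.91  1.38  2.54] 1.44 minnosez 0.084
60 0.0 [-0.55  0.78 -0.27  1.6   1.17  0.94  2.65] 1.54 minnosez 0.088
90 0.0 [-0.57  0.68 -0.    1.86  1.62  0.36  2.64] 1.53 minnosez 0.092
120 0.0 [-0.26  0.67 -0.21  1.91  2.89  0.12  1.99] 1.72 minnosez 0.096
180 0.0 [-0.07  0.84 -0.14  1.4  -0.75  0.94  0.31] 1.92 minnosez 0.056
```

```bash
python3 - <<'E'
from fk import *
C=cur();U=C.copy();U[2,3]+=.05
plan(U,2);W=scan(np.radians(30));W2=W.copy();W2[2,3]+=.02;plan(W2,None,U)
L,E=path(U,W2,np.array(bot.observe()["joint_pos"]),6)
for l in L:print(l[0],l[1].round(2))
E
```

```text
dist 0.05 n 2 off_cm [-1.23, -1.47, -1.61] dr [0.0, 0.0, 0.0]
dist 0.237 n 7 off_cm [2.25, -2.22, -1.4] dr [0.09, -8.32, -2.29]
[0.651 0.021 0.131] [-0.55  0.81  0.02  1.74  1.07  1.08  1.48]
[0.656 0.065 0.131] [-0.54  0.81 -0.04  1.63  1.03  1.14  1.71]
[0.654 0.109 0.13 ] [-0.54  0.82 -0.1   1.52  1.    1.2   1.94]
[0.647 0.153 0.13 ] [-0.55  0.84 -0.16  1.41  0.96  1.27  2.16]
[0.635 0.195 0.129] [-0.57  0.87 -0.22  1.3   0.93  1.34  2.37]
[0.617 0.236 0.13 ] [-0.59  0.9  -0.27  1.18  0.9   1.41  2.58]
```

apply_moves([
  {"offset":[-1.23,-1.47,-1.61],"dr":[0,0,0],"grip":1},
  {"offset":[-1.23,-1.47,-1.61],"dr":[0,0,0],"grip":1},
  {"offset":[1.3,-1.3,-0.82],"dr":[0.05,-4.85,-1.34],"grip":1},
  {"offset":[1.3,-1.3,-0.82],"dr":[0.05,-4.85,-1.34],"grip":1},
  {"offset":[1.3,-1.3,-0.82],"dr":[0.05,-4.85,-1.34],"grip":1},
  {"offset":[1.3,-1.3,-0.82],"dr":[0.05,-4.85,-1.34],"grip":1},
  {"offset":[1.3,-1.3,-0.82],"dr":[0.05,-4.85,-1.34],"grip":1},
  {"offset":[1.3,-1.3,-0.82],"dr":[0.05,-4.85,-1.34],"grip":1},
])

```text
time: 16.48
ee_pos: [0.5841, 0.1506, 0.3028]
orientation: [-2.037, 0.718, 1.402]
force: [0.4, -0.1, -3.7]
gripper_width: 0.0335
```

apply_moves([
  {"offset":[1.3,-1.3,-0.82],"dr":[0.05,-4.85,-1.34],"grip":1},
  {"offset":[1.3,-1.3,-0.82],"dr":[0.05,-4.85,-1.34],"grip":1},
  {"offset":[1.3,-1.3,-0.82],"dr":[0.05,-4.85,-1.34],"grip":1},
  {"offset":[1.3,-1.3,-0.82],"dr":[0.05,-4.85,-1.34],"grip":1},
  {"offset":[1.3,-1.3,-0.82],"dr":[0.05,-4.85,-1.34],"grip":1},
  {"offset":[0,0,0],"dr":[0,0,0],"grip":1},
  {"offset":[0,0,0],"dr":[0,0,0],"grip":1},
])

```text
time: 17.35
ee_pos: [0.5972, 0.2481, 0.3145]
orientation: [-1.644, 0.719, 1.982]
force: [0.6, 0.2, -1.8]
gripper_width: 0.0333
```

```bash
python3 - <<'E'
from fk import *
log();W=scan(np.radians(30));err(W);plan(W)
B=cur()@np.linalg.inv(GT);print(B.round(3))
c=cap("scene","s4");x0,y0,x1,y1,s=250,110,450,310,2.6
im=cv2.resize(cv2.imread("pics/s4.png")[y0:y1,x0:x1],None,fx=s,fy=s,interpolation=cv2.INTER_CUBIC)
P=lambda X:tuple(int(v) for v in (np.array(proj(c,(B@np.r_[np.array(X)/1000,1])[:3]))+.7-[x0,y0]+.5)*s-.5)
for L in(((-90,15,30),(70,15,30),(70,-15,30),(-90,-15,30),(-90,15,30)),((90,0,15),(150,0,15))):
    for a,b in zip(L,L[1:]):cv2.line(im,P(a),P(b),(0,0,255),1)
cv2.imwrite("pics/c4.png",im)
E
```

```text
[-0.584, 0.879, -0.237, 1.257, 0.908, 1.364, 2.465]
err mm (target tool axes) [-22.   -3.9  13.1] deg [-0.   4.8  1.4]
dist 0.026 n 1 off_cm [2.31, 0.34, -1.12] dr [0.04, -4.83, -1.38]
[[ 0.06  -0.443  0.895  0.603]
 [ 0.005  0.896  0.443  0.21 ]
 [-0.998 -0.022  0.055  0.217]
 [ 0.     0.     0.     1.   ]]
```

View pics/c4.png

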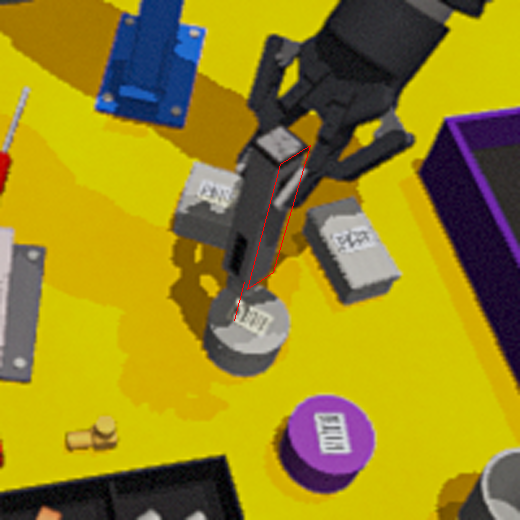

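The tin is clearly the white-metal round one under the nose. The purple look-alike is at (333,432) in this crop and stays untouched. The held scanner matches the model, so I make the last correction.

apply_moves([
  {"offset":[1.15,0.17,-0.56],"dr":[0,-2.4,-0.7],"grip":1},
  {"offset":[1.15,0.17,-0.56],"dr":[0,-2.4,-0.7],"grip":1},
  {"offset":[0,0,0],"dr":[0,0,0],"grip":1},
  {"offset":[0,0,0],"dr":[0,0,0],"grip":1},
])

```text
time: 17.9
ee_pos: [0.6011, 0.2668, 0.2983]
orientation: [-1.573, 0.698, 2.092]
force: [-0.5, 0.0, -3.0]
gripper_width: 0.0332
```

```bash
python3 - <<'E'
from fk import *
log();W=scan(np.radians(30));err(W);plan(W)
B=cur()@np.linalg.inv(GT);print(B[:3,0].round(3),(B@[.15,0,.015,1]).round(4))
c=cap("scene","s5");x0,y0,x1,y1,s=300,150,400,260,5
im=cv2.resize(cv2.imread("pics/s5.png")[y0:y1,x0:x1],None,fx=s,fy=s,interpolation=cv2.INTER_CUBIC)
P=lambda X:tuple(int(v) for v in (np.array(proj(c,(B@np.r_[np.array(X)/1000,1])[:3]))+.7-[x0,y0]+.5)*s-.5)
for L in(((-90,15,30),(70,15,30),(70,-15,30),(-90,-15,30),(-90,15,30)),((90,0,15),(150,0,15)),((70,-15,30),(70,-15,0))):
    for a,b in zip(L,L[1:]):cv2.line(im,P(a),P(b),(0,0,255),1)
cv2.imwrite("pics/c5.png",im)
E
```

```text
[-0.59, 0.917, -0.261, 1.21, 0.903, 1.373, 2.544]
err mm (target tool axes) [-0.6 -0.7  0.3] deg [-0.1  0.1 -0. ]
dist 0.001 n 1 off_cm [0.06, 0.07, -0.03] dr [0.07, -0.09, 0.02]
[ 0.002  0.001 -1.   ] [0.6171 0.2361 0.0509 1.    ]
```

View pics/c5.png

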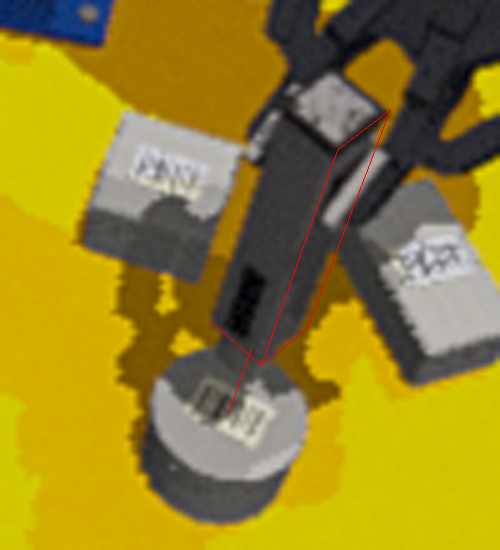

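apply_moves([
  {"offset":[0,0,0],"dr":[0,0,0],"grip":1},
  {"offset":[0,0,0],"dr":[0,0,0],"grip":1},
  {"offset":[0,0,0],"dr":[0,0,0],"grip":1},
  {"offset":[0,0,0],"dr":[0,0,0],"grip":1},
  {"offset":[0,0,0],"dr":[0,0,0],"grip":1},
  {"offset":[0,0,0],"dr":[0,0,0],"grip":1},
  {"offset":[0,0,0],"dr":[0,0,0],"grip":1},
  {"offset":[0,0,0],"dr":[0,0,0],"grip":1},
])

```text
time: 18.95
ee_pos: [0.6011, 0.2674, 0.298]
orientation: [-1.572, 0.697, 2.095]
force: [-0.5, -0.9, -2.3]
gripper_width: 0.0332
```

apply_moves([
  {"offset":[0,0,0],"dr":[0,0,0],"grip":1},
  {"offset":[0,0,0],"dr":[0,0,0],"grip":1},
  {"offset":[0,0,0],"dr":[0,0,0],"grip":1},
  {"offset":[0,0,0],"dr":[0,0,0],"grip":1},
  {"offset":[0,0,0],"dr":[0,0,0],"grip":1},
  {"offset":[0,0,0],"dr":[0,0,0],"grip":1},
  {"offset":[0,0,0],"dr":[0,0,0],"grip":1},
  {"offset":[0,0,0],"dr":[0,0,0],"grip":1},
])

```text
time: 19.95
ee_pos: [0.6011, 0.2675, 0.298]
orientation: [-1.572, 0.697, 2.095]
force: [-0.3, -0.7, -3.8]
gripper_width: 0.0331
```

apply_moves([
  {"offset":[0,0,0],"dr":[0,0,0],"grip":1},
  {"offset":[0,0,0],"dr":[0,0,0],"grip":1},
  {"offset":[0,0,0],"dr":[0,0,0],"grip":1},
  {"offset":[0,0,0],"dr":[0,0,0],"grip":1},
  {"offset":[0,0,0],"dr":[0,0,0],"grip":1},
  {"offset":[0,0,0],"dr":[0,0,0],"grip":1},
  {"offset":[0,0,0],"dr":[0,0,0],"grip":1},
  {"offset":[0,0,0],"dr":[0,0,0],"grip":1},
])

```text
time: 20.95
ee_pos: [0.6011, 0.2674, 0.298]
orientation: [-1.572, 0.697, 2.095]
force: [-0.0, 0.7, -2.0]
gripper_width: 0.0334
```

```bash
python3 - <<'E'
from fk import *
log();C=cur();q=np.array(bot.observe()["joint_pos"])
print(bot.observe()["time"],(C@np.linalg.inv(GT)@[.15,0,.015,1]).round(4))
U=C.copy();U[2,3]+=.03
A=bedf()@SE(np.eye(3),[-.095,0,.07])@GT
plan(U,1);plan(A,12,U);L,E=path(U,A,q,6);print(E)
for l in L:print(l[0],l[1].round(2))
E
```

```text
[-0.59, 0.918, -0.262, 1.209, 0.903, 1.373, 2.546]
20.95 [0.6168 0.2368 0.0506 1.    ]
dist 0.03 n 1 off_cm [-1.93, -2.3, -0.0] dr [-0.0, -0.0, 0.0]
dist 0.251 n 12 off_cm [-1.0, 1.57, 1.0] dr [-0.04, 4.85, 1.35]
9.677458795194858e-05
[0.634 0.195 0.132] [-0.57  0.86 -0.21  1.3   0.92  1.33  2.38]
[0.647 0.152 0.124] [-0.56  0.85 -0.15  1.42  0.96  1.25  2.16]
[0.656 0.108 0.117] [-0.55  0.84 -0.09  1.53  1.    1.18  1.92]
[0.659 0.063 0.11 ] [-0.54  0.85 -0.03  1.64  1.05  1.11  1.68]
[0.657 0.018 0.102] [-0.54  0.86  0.04  1.74  1.1   1.05  1.43]
[ 0.651 -0.027  0.093] [-0.54  0.89  0.09  1.83  1.14  0.99  1.17]
```

apply_moves([
  {"offset":[-1.93,-2.3,0],"dr":[0,0,0],"grip":1},
  {"offset":[-1.0,1.57,1.0],"dr":[-0.04,4.85,1.35],"grip":1},
  {"offset":[-1.0,1.57,1.0],"dr":[-0.04,4.85,1.35],"grip":1},
  {"offset":[-1.0,1.57,1.0],"dr":[-0.04,4.85,1.35],"grip":1},
  {"offset":[-1.0,1.57,1.0],"dr":[-0.04,4.85,1.35],"grip":1},
  {"offset":[-1.0,1.57,1.0],"dr":[-0.04,4.85,1.35],"grip":1},
  {"offset":[-1.0,1.57,1.0],"dr":[-0.04,4.85,1.35],"grip":1},
  {"offset":[-1.0,1.57,1.0],"dr":[-0.04,4.85,1.35],"grip":1},
])

```text
time: 21.95
ee_pos: [0.583, 0.1276, 0.2832]
orientation: [-2.117, 0.695, 1.28]
force: [0.2, 1.0, -2.9]
gripper_width: 0.0335
```

apply_moves([
  {"offset":[-1.0,1.57,1.0],"dr":[-0.04,4.85,1.35],"grip":1},
  {"offset":[-1.0,1.57,1.0],"dr":[-0.04,4.85,1.35],"grip":1},
  {"offset":[-1.0,1.57,1.0],"dr":[-0.04,4.85,1.35],"grip":1},
  {"offset":[-1.0,1.57,1.0],"dr":[-0.04,4.85,1.35],"grip":1},
  {"offset":[-1.0,1.57,1.0],"dr":[-0.04,4.85,1.35],"grip":1},
  {"offset":[0,0,0],"dr":[0,0,0],"grip":1},
  {"offset":[0,0,0],"dr":[0,0,0],"grip":1},
])

```text
time: 22.82
ee_pos: [0.5473, 0.0406, 0.2388]
orientation: [-2.401, 0.514, 0.796]
force: [-0.9, 0.6, -1.9]
gripper_width: 0.0332
```

```bash
cat >> fk.py <<'E'
HG=SE(Ro.from_euler("xyz",[-2.403,.514,.795]).as_matrix(),[.4975,.0549,.1907])
def bk(h,b): 
    M=HG.copy();B=bedf();M[:3,3]+=h*B[:3,2]-b*B[:3,0];return M
E
python3 - <<'E'
from fk import *
log();err(bk(.07,.005));plan(bk(.03,.005),4);plan(bk(.012,.005),3,bk(.03,.005))
E
```

```text
[-0.546, 0.893, 0.105, 1.83, 1.142, 0.977, 1.177]
err mm (target tool axes) [ 1.1  1.  -0.6] deg [ 0.1 -0.  -0. ]
dist 0.041 n 4 off_cm [-0.03, -0.03, 1.01] dr [-0.02, 0.01, 0.01]
dist 0.018 n 3 off_cm [0.0, -0.0, 0.6] dr [0.0, 0.0, -0.0]
```

apply_moves([
  {"offset":[-0.03,-0.03,1.0],"dr":[0,0,0],"grip":1},
  {"offset":[-0.03,-0.03,1.0],"dr":[0,0,0],"grip":1},
  {"offset":[-0.03,-0.03,1.0],"dr":[0,0,0],"grip":1},
  {"offset":[-0.03,-0.03,1.0],"dr":[0,0,0],"grip":1},
  {"offset":[0,0,0],"dr":[0,0,0],"grip":1},
])

```text
time: 23.45
ee_pos: [0.516, 0.049, 0.2137]
orientation: [-2.401, 0.515, 0.795]
force: [0.5, 0.3, -2.8]
gripper_width: 0.0335
```

```bash
python3 - <<'E'
from fk import *
log();err(bk(.03,.005));plan(bk(.012,.005),3)
E
```

```text
[-0.594, 0.924, 0.109, 1.925, 1.176, 0.94, 1.035]
err mm (target tool axes) [-0.5  0.2  0.4] deg [ 0.1 -0.   0.1]
dist 0.018 n 3 off_cm [0.02, -0.01, 0.59] dr [-0.03, 0.01, -0.02]
```

apply_moves([
  {"offset":[0.02,0,0.6],"dr":[0,0,0],"grip":1},
  {"offset":[0.02,0,0.6],"dr":[0,0,0],"grip":1},
  {"offset":[0.02,0,0.6],"dr":[0,0,0],"grip":1},
  {"offset":[0,0,0],"dr":[0,0,0],"grip":1},
])

```text
time: 23.95
ee_pos: [0.5033, 0.053, 0.202]
orientation: [-2.402, 0.515, 0.794]
force: [0.4, -0.2, -2.5]
gripper_width: 0.0332
```

apply_moves([
  {"offset":[0,0,0.4],"dr":[0,0,0],"grip":1},
  {"offset":[0,0,0.4],"dr":[0,0,0],"grip":1},
  {"offset":[0,0,0],"dr":[0,0,0],"grip":1},
])

```text
time: 24.32
ee_pos: [0.4975, 0.0547, 0.1969]
orientation: [-2.402, 0.515, 0.794]
force: [0.9, 0.1, -3.3]
gripper_width: 0.0334
```

```bash
python3 - <<'E'
from fk import *
log();err(bk(.004,.005));plan(bk(.001,.002),2);print(np.round(bot.observe()["force"],1))
E
```

```text
[-0.624, 0.951, 0.109, 1.977, 1.199, 0.918, 0.944]
err mm (target tool axes) [-0.   0.3 -0. ] deg [0.1 0.  0.1]
dist 0.004 n 2 off_cm [0.1, 0.1, 0.15] dr [-0.05, -0.0, -0.03]
[ 0.9  0.1 -3.3]
```

No contact forces, and the nose sits between the walls. I lower the last few millimetres and release.

apply_moves([
  {"offset":[0.1,0.1,0.15],"dr":[0,0,0],"grip":1},
  {"offset":[0.1,0.1,0.15],"dr":[0,0,0],"grip":1},
  {"offset":[0,0,0],"dr":[0,0,0],"grip":1},
  {"offset":[0,0,0],"dr":[0,0,0],"grip":0.5},
  {"offset":[0,0,0],"dr":[0,0,0],"grip":0.3},
  {"offset":[0,0,0],"dr":[0,0,0],"grip":0},
  {"offset":[0,0,0],"dr":[0,0,0],"grip":0},
  {"offset":[0,0,0],"dr":[0,0,0],"grip":0},
])

```text
time: 25.32
ee_pos: [0.4972, 0.0549, 0.193]
orientation: [-2.402, 0.514, 0.794]
force: [0.4, 0.7, -0.1]
gripper_width: 0.0852
```

apply_moves([
  {"offset":[0,0,0],"dr":[0,0,0],"grip":0},
  {"offset":[0,-2.0,0],"dr":[0,0,0],"grip":0},
  {"offset":[0,-3.0,0],"dr":[0,0,0],"grip":0},
  {"offset":[0,-3.0,0],"dr":[0,0,0],"grip":0},
  {"offset":[0,-3.0,0],"dr":[0,0,0],"grip":0},
  {"offset":[0,-2.0,0],"dr":[0,0,0],"grip":0},
  {"offset":[0,0,0],"dr":[0,0,0],"grip":0},
  {"offset":[0,0,0],"dr":[0,0,0],"grip":0},
])

```text
time: 26.32
ee_pos: [0.4591, 0.1522, 0.269]
orientation: [-2.403, 0.515, 0.793]
force: [-0.2, 0.3, -1.1]
gripper_width: 0.0853
```

```bash
python3 - <<'E'
from fk import *
print(cur()[:3,3].round(3))
for n,(x0,y0,x1,y1) in(("scene",(200,165,300,265)),("top",(230,120,310,220))):
    a=cv2.imread("pics/%s3.png"%n) if n=="scene" else None
    cap(n,n+"6");b=cv2.imread("pics/%s6.png"%n)
    if a is not None:
        A=cv2.cvtColor(a[y0:y1,x0:x1],cv2.COLOR_BGR2GRAY).astype(np.float32);
        # scanner region shift: lower body, tail
        for r in((230,170,262,200),(232,195,262,245)):
            ga,gb=[cv2.cvtColor(i[r[1]:r[3],r[0]:r[2]],cv2.COLOR_BGR2GRAY).astype(np.float32) for i in(a,b)]
            print(r,"absdiff",np.abs(ga-gb).mean().round(1),cv2.phaseCorrelate(ga,gb,cv2.createHanningWindow(ga.shape[::-1],cv2.CV_32F)))
# other objects unmoved vs start, scene
a=cv2.imread("pics/scene.png");b=cv2.imread("pics/scene6.png")
for nm,(x,y) in{"tin":(345,235),"sq":(333,188),"obl":(384,205),"cutter":(231,288),"elbow":(286,278),"nut":(194,174),"adapter":(156,283),"driver":(246,183)}.items():
    t=a[y-14:y+14,x-18:x+18];m=cv2.matchTemplate(b[y-26:y+26,x-30:x+30],t,cv2.TM_CCOEFF_NORMED);_,v,_,l=cv2.minMaxLoc(m);print(nm,round(v,2),l[0]-12,l[1]-12)
E
```

```text
[0.459 0.152 0.269]
(230, 170, 262, 200) absdiff 3.3 ((-0.10517796471527063, -0.008632193767514451), 1.0004704251885415)
(232, 195, 262, 245) absdiff 4.6 ((-0.17774803154159713, 0.07545328020473718), 0.9512092603047689)
tin 1.0 0 0
sq 0.97 0 0
obl 1.0 0 0
cutter 1.0 0 0
elbow 1.0 0 0
nut 1.0 0 0
adapter 1.0 0 0
driver 0.48 0 0
```

```bash
python3 -c "
from h import *
print(bot.finish_job())"
```

```text
the job is handed in; nothing more can be done
None
```

I handed the job in at about 26 s of the 72 s allowed, and `finish_job` gave no verdict. The scanner went from the mat into the rest. I then took it again by the tail, scanned the white round tin's label, laid it back against the stop and released it.

- **Tail grip:** the straight-back grip was just out of the arm's reach, so I came in about 40° from the side, still with one finger on the trigger and the other on the underside. The gripper read 33 mm on this grip, against 29 mm on the 30 mm body, which fits a fully squeezed trigger (34 mm).
- **Scan:** I held the spot within about 1 mm of where I had measured the label's middle, nose about 60 mm above it and vertical by the arm's pose, for more than 3 s. In the scene picture the held scanner matched its model to about 2 px.
- **Final rest:** in the scene picture the scanner lies within 0.2 px of where it lay the first time. That earlier position matched the model of it lying home. The forces were free of contact and the gripper was open and about 11 cm clear of its grip position.
- **Other objects:** the tin, both boxes, tube cutter, elbow fitting, flare nut and brass adapter show no shift from the first picture.
- **Not confirmed:** the screwdriver matched poorly (0.48), most likely because it was partly hidden. Nothing came near it.

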